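# Put the match boxes away in their cupboard

### The arm

A 6-joint arm with a two-finger parallel gripper is mounted at the origin on a cart in front of the work surface, level with it; the furniture and walls round the work are solid. World frame = base frame: x ahead of the robot, y to its left, z up, the work surface at z = 0. Lengths are in m, angles in rad, forces in N, time in s.
With the tool pointing down it reaches from about 0.35 to 0.975 m from the base axis. Payload 4.9 kg.
Tool frame: the origin (TCP) lies midway between the tips of the shut fingers; the grasp point (between the pads) lies manip.tcp_to_grasp behind it (manip.tcp_to_grasp is the distance from the TCP to the grasp point, in m); z points along the fingers, y is the line along which they close (so a half turn about z gives the same grasp; the last joint's range is limited). The gripper opens to 85 mm and grips with 20 to 120 N. Pads are 22 mm wide; open, the fingers measure 114 mm over their backs; the gripper's body (76 mm by 85 mm) begins 54 mm behind the grasp point. The pads swing forward as they close: fully open they stand 13 mm farther back than shut.
Start: joints at [1.125, 0.053, 1.613, -0, 1.476, -0.119], TCP at [0.201, 0.592, 0.21] pointing down, gripper open.
Joint ranges: [-3.01, 3.01], [-1.01, 2.22], [0.06, 2.58], [-1.02, 4.17], [0.09, 2.62], [-3.14, 3.14]. Speed limits (rad/s): [2.57, 2.57, 3.14, 3.14, 3.14, 3.14].

### API

Orientations are given as a unit quaternion [w, x, y, z].
In Python, from plant import manip, grab_frame, calibration, job_done gives the robot as it stands.
- The arm moves only by the tool send_rows, never from a script. Its argument "rows" is a list of rows, each an object of numbers: "x", "y", "z": the shift along the tool's x, y, z normalised to -1 to 1, where 1 is 15 cm; "wx", "wy", "wz": the turn, a rotation vector about the tool's x, y, z normalised to -1 to 1, where 1 is pi/4 rad; "hand": the opening, from -1 (shut) to 1 (fully open). In form: [{"x": .., "y": .., "z": .., "wx": .., "wy": .., "wz": .., "hand": ..}, ...]. A call has exactly 10 rows; each row shifts and turns the commanded pose from where the row before left it, along the tool's axes as they then stand; what a row does not reach is not made up. A row lasts 1/12 s, in which the tool goes at most 41.7 mm and 7.16 degrees, less where a joint would pass 70% of its speed; a pose out of reach is approached as far as the arm can. A call with a number of a shift or a turn outside -1 to 1 is refused whole. A call with a gripper value outside its range is refused whole. The fingers move at their own pace and stop on an object; the grip force is fixed at half the most. Time passes only in rows, so rows that do not move let the fingers close, or fill a call up. It gives the time, the measured TCP pose, the force, the opening and the grip force at its end, in the units of the state.
- manip.state(): the state, without advancing time (a new reading comes with each control period).
- grab_frame(name): name is "scene" or "top"; returns the picture (384x512x3 uint8, blue, green, red); there is no depth.
- calibration(name): a dict with "camera_matrix" (3x3 intrinsics, pixels), "R" (3x3) and "t" (3): a world point X has camera coordinates R X + t. Camera axes: x right, y down, z forward; pixel columns grow to the right and rows downward; lengths in m; the calibration is good to about 2 mm. A picture is of the moment at which its call begins. calibration takes no time and is no camera call.
- job_done(): hands the job in; it is judged then, once.
The state is a dict: "time": time; "joint_pos": joint angles; "joint_vel": joint speeds; "joint_efforts": joint torques, N m; "tool_pos": TCP position; "tool_rot": TCP orientation; "contact_force": force on the tool from outside, world axes, zero at the start; "ft_torque": the same for the moment, N m; "gripper_width": opening from 0.0 (shut) to 1.0 (fully open); "grasp_force": force on a finger pad.
Only numpy, scipy, OpenCV 4.12 (cv2) and the standard library are available. Lean on these libraries where they do the work, as an engineer would, in place of code of your own. Each camera call takes 0.05 s, during which the arm holds its last target. There are 200 camera calls.

### The job

The match boxes left lying on the hob must be put away before it is lit. Open the door of the low wooden match cupboard by its handle, bring over every match box and push them flat into an even row, one to a bay, narrow end first, right back against the back wall. Then shut the door fully, and leave the other things on the hob and worktop where they are.

Things in the scene. Friction and masses are not known exactly. Their poses are not given: they have to be found in the camera images.
- match_cupboard: low wooden cupboard fixed on the worktop, 230 mm wide (y -127 to +103), 64 high, 70 deep without door. Origin: on the worktop, mid of the bays; x from front to back, y left, z up. Inner faces of the sides y = +-93 (left side 10 mm thick, right 34), back wall (inner face x = +26), roof (z 54 to 64, front edge x = -38), opening at x = -36. No floor: contents stand on the worktop
- match_door (a joint): the cupboard's only door, rad: 0 shut, grows as it opens towards the robot, 2.4 fully open. Upright hinge at cupboard x = -43, y = -127 mm (right front edge). Panel 14 mm thick, 228 wide, 4 to 54 mm above the worktop, covers the whole opening. Light friction (0.08 N m) keeps it where it is left; no latch
- door_handle (a point): on the upright steel bar handle outside the door, 40 mm above the worktop: bar 8 mm thick, upright from z = 12 to 50 mm with an arm to the door at either end, its axis 42 mm outside the panel's middle plane (31 mm clear gap), 200 mm from the hinge along the door. Its frame turns with the door: y from the hinge along the door, -x outwards
- door_hinge (a point): point on the door's upright hinge axis, 40 mm above the worktop
- bay0 (a point): bay 0 (0 rightmost, next to the hinge, 3 leftmost): point on the worktop under the middle of a match box that stands in the bay against the back wall; 34 mm inside the opening, axes as the cupboard's. Four bays 42 mm wide are parted by dividers 6 mm thick, 20 mm high, standing out 33 mm from the back wall at cupboard y = -48, 0, +48 mm
- bay1 (a point): bay 1 (0 rightmost, next to the hinge, 3 leftmost): point on the worktop under the middle of a match box that stands in the bay against the back wall; 34 mm inside the opening, axes as the cupboard's. Four bays 42 mm wide are parted by dividers 6 mm thick, 20 mm high, standing out 33 mm from the back wall at cupboard y = -48, 0, +48 mm
- bay2 (a point): bay 2 (0 rightmost, next to the hinge, 3 leftmost): point on the worktop under the middle of a match box that stands in the bay against the back wall; 34 mm inside the opening, axes as the cupboard's. Four bays 42 mm wide are parted by dividers 6 mm thick, 20 mm high, standing out 33 mm from the back wall at cupboard y = -48, 0, +48 mm
- bay3 (a point): bay 3 (0 rightmost, next to the hinge, 3 leftmost): point on the worktop under the middle of a match box that stands in the bay against the back wall; 34 mm inside the opening, axes as the cupboard's. Four bays 42 mm wide are parted by dividers 6 mm thick, 20 mm high, standing out 33 mm from the back wall at cupboard y = -48, 0, +48 mm
- matches1: household match box, 36 x 57 x 16 mm, 0.02 kg, lying flat on the hob between the burners at the start (hob plate 1 mm above the worktop; burner supports rise 31 mm); may be absent. Origin: centre of its underside; x across (36 mm), y along (solid from -26 to +28 mm), z up
- matches2: household match box, 36 x 57 x 16 mm, 0.02 kg, lying flat on the hob between the burners at the start (hob plate 1 mm above the worktop; burner supports rise 31 mm); may be absent. Origin: centre of its underside; x across (36 mm), y along (solid from -26 to +28 mm), z up
- matches3: household match box, 36 x 57 x 16 mm, 0.02 kg, lying flat on the hob between the burners at the start (hob plate 1 mm above the worktop; burner supports rise 31 mm); may be absent. Origin: centre of its underside; x across (36 mm), y along (solid from -26 to +28 mm), z up
- matches4: household match box, 36 x 57 x 16 mm, 0.02 kg, lying flat on the hob between the burners at the start (hob plate 1 mm above the worktop; burner supports rise 31 mm); may be absent. Origin: centre of its underside; x across (36 mm), y along (solid from -26 to +28 mm), z up
- salt_shaker: bystander, loose: glass salt shaker, 44 mm across, 90 mm high, near the front of the hob. Origin: its underside
- jam_jar: bystander, loose: round jam jar, 68 mm across, 84 mm high, on the hob. Origin: its underside
- saucepan: bystander, loose: small steel saucepan without handle, 122 mm across, 86 mm high, behind on the rear left burner. Origin: its underside
- sugar_canister: bystander, loose: round canister with a wooden lid, 74 mm across, 95 mm high, left of the cupboard. Origin: its underside
- kitchen_timer: bystander, loose: round kitchen timer, 63 mm across, 41 mm high, at the front left of the worktop. Origin: its underside
- dish_liquid: bystander, loose: tall bottle with a green cap, 66 mm across, 265 mm high, at the back left of the worktop. Origin: its underside
Things that resemble listed ones, but are neither listed nor needed, are in the scene too. What is shaped like the matches3 but black is not meant.

How it is judged:
On the way, in this order (a step that is already met when the one before it is completed fails the run):
1. the cupboard door is swung wide open (more than 1.2 rad) (value of joint match_door above 1.2 rad), for 0.2 s.
2. every match box present lies in a bay against the back wall ((horizontal distance between matches1 and bay0 below 0.01 m or horizontal distance between matches1 and bay1 below 0.01 m or horizontal distance between matches1 and bay2 below 0.01 m or horizontal distance between matches1 and bay3 below 0.01 m) and angle between each of matches1, matches2, matches3, matches4's own z axis and vertical below 0.12 rad and angle between the y axis of each of matches1, matches2, matches3, matches4 and the x axis of match_cupboard, either way round below 0.2 rad and height (world z) of each of matches1, matches2, matches3, matches4 below 0.01 m and (horizontal distance between matches2 and bay0 below 0.01 m or horizontal distance between matches2 and bay1 below 0.01 m or horizontal distance between matches2 and bay2 below 0.01 m or horizontal distance between matches2 and bay3 below 0.01 m) and (horizontal distance between matches3 and bay0 below 0.01 m or horizontal distance between matches3 and bay1 below 0.01 m or horizontal distance between matches3 and bay2 below 0.01 m or horizontal distance between matches3 and bay3 below 0.01 m) and (horizontal distance between matches4 and bay0 below 0.01 m or horizontal distance between matches4 and bay1 below 0.01 m or horizontal distance between matches4 and bay2 below 0.01 m or horizontal distance between matches4 and bay3 below 0.01 m)), for 0.2 s.
At the end, for the whole second after the job is handed in: every match box present lies flat (within 0.12 rad) and at rest on the worktop inside the cupboard, its middle within 10 mm of the point of a bay and its long side along the bay (within 0.2 rad), and the door is shut to within 0.06 rad (all of step 2 and value of joint match_door below 0.06 rad and linear speed of each of matches1, matches2, matches3, matches4 below 0.02 m/s and velocity of joint match_door below 0.05 rad/s); the robot touches nothing.
It fails at once if a bystander is moved more than 40 mm (distance of any of salt_shaker, jam_jar, saucepan, sugar_canister, kitchen_timer, dish_liquid from where it was at the start of the episode above 0.04 m).
Of matches1, matches2, matches3, matches4 only 2 to 4 are there at a start; the rules pass over those that are not, and their reading is None.
At some moment in a run one of matches1, matches2, matches3, matches4 may be knocked a few centimetres aside while the robot is not near it.
It also fails if it takes over 210 s, if anything falls off the work surface, if the arm or the gripper's body presses on something with over 40 N, if the wrist force passes 120 N, or if a joint passes its speed limit or range.

## Working session

There is one attempt and no reset: what is moved stays moved. The work goes in short steps, Python scripts to look and compute and a tool call to move; the robot and the scene stay as the last step left them, time stands still between calls to the robot, and variables do not carry over. Pictures are saved under pics/ and viewed, at most 14 in all, crops included, and the job is handed in when it is done.

Besides the shell and the picture viewer there is one more tool, called after ">>>" as name([rows], argument=value, ...), one row to a line, values as JSON. send_rows: Moves the arm, as the interface text tells. Scaled input: -1 to 1 covers 15 cm each way for a shift and pi/4 rad each way for a turn. Its arguments: {"type":"object","properties":{"rows":{"type":"array","items":{"type":"object","properties":{"x":{"type":"number","minimum":-1,"maximum":1},"y":{"type":"number","minimum":-1,"maximum":1},"z":{"type":"number","minimum":-1,"maximum":1},"wx":{"type":"number","minimum":-1,"maximum":1},"wy":{"type":"number","minimum":-1,"maximum":1},"wz":{"type":"number","minimum":-1,"maximum":1},"hand":{"type":"number"}}}}},"required":["rows"]}

```bash
ls; mkdir -p pics
python3 - <<'E'
from plant import manip, grab_frame, calibration
import cv2
print(manip.state(), manip.tcp_to_grasp)
for n in("scene","top"):
    cv2.imwrite(f"pics/{n}0.png",grab_frame(n)); c=calibration(n); print(n,c)
E
```

```text
pics
{'time': 0.0, 'joint_pos': array([ 1.12498207e+00,  5.33511552e-02,  1.61430808e+00,  1.91958057e-05,
        1.47598070e+00, -1.18989995e-01]), 'joint_vel': array([ 0.00151911,  0.00027205, -0.00141965, -0.00106903, -0.00081307,
        0.00151006]), 'joint_efforts': array([ 1.22156252e-03, -3.93701327e+01, -3.70172024e+01, -6.11573682e-05,
        7.25929698e-03, -2.47681436e-05]), 'tool_pos': array([0.20034688, 0.59131499, 0.20865818]), 'tool_rot': array([-2.94426964e-04,  1.62686641e-01,  9.86677257e-01, -9.80431891e-04]), 'contact_force': array([-0.37440965,  0.03178556, -0.17075739]), 'ft_torque': array([-0.01349803,  0.00312443, -0.01750002]), 'grasp_force': 0.0, 'gripper_width': 0.9993462572870059} 0.0187
scene {'camera_matrix': array([[395.21944917,   0.        , 253.56965663],
       [  0.        , 395.21944917, 190.32570551],
       [  0.        ,   0.        ,   1.        ]]), 'R': array([[ 0.80145814, -0.59802993, -0.00500639],
       [-0.47440487, -0.63063858, -0.61419459],
       [ 0.36414953,  0.49462631, -0.78913873]]), 't': array([-0.36273973,  0.27910191,  1.25006333])}
top {'camera_matrix': array([[404.26167881,   0.        , 256.1977289 ],
       [  0.        , 404.26167881, 190.69364374],
       [  0.        ,   0.        ,   1.        ]]), 'R': array([[-0.01751302, -0.9998264 , -0.00636066],
       [-0.97942756,  0.01843412, -0.20095233],
       [ 0.2010347 ,  0.00271052, -0.97958037]]), 't': array([0.06976434, 0.50644948, 1.66285104])}
```

View pics/scene0.png

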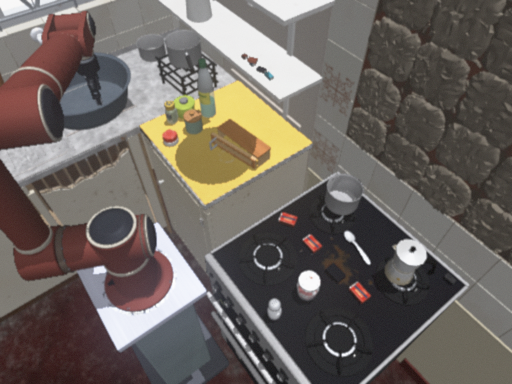

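View pics/top0.png

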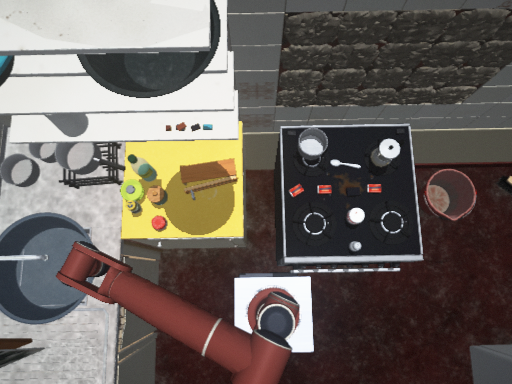

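The top view shows the cupboard at about (208,175), door facing the robot, and three red boxes on the hob at about (296,190), (324,188) and (374,188). There is also a brown object near (347,184). I'll zoom in on both areas.

Run:
```python
import cv2,numpy as np
t=cv2.imread("pics/top0.png");s=cv2.imread("pics/scene0.png")
f=lambda i,a,b,c,d,k:cv2.resize(i[b:d,a:c],None,fx=k,fy=k,interpolation=cv2.INTER_CUBIC)
a=f(t,270,120,430,270,5)[:, :800]
b=f(t,115,130,255,250,5)
c=f(s,130,80,315,215,4)
cv2.imwrite("pics/c1.png",a[:600]);cv2.imwrite("pics/c2.png",b);cv2.imwrite("pics/c3.png",c)
```

```text
(no output)
```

View pics/c1.png

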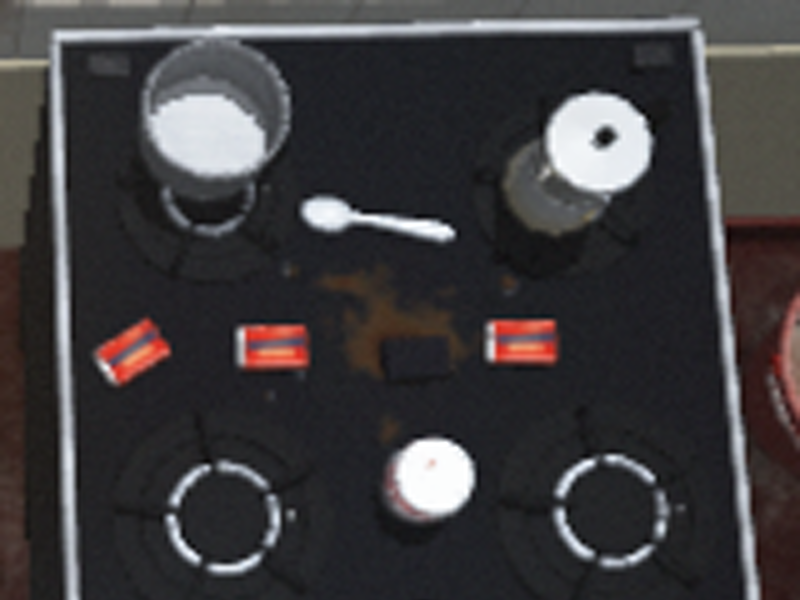

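View pics/c2.png

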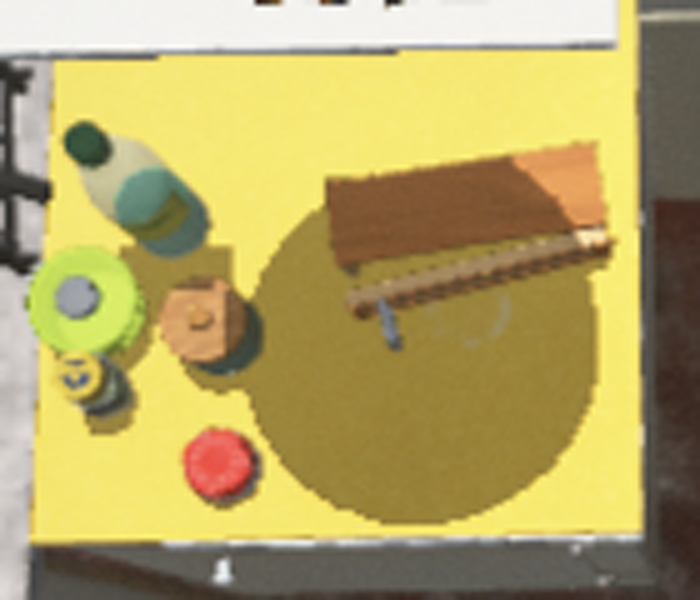

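Three red boxes are at crop-1 pixels (132,350), (272,346) and (522,341). The black one at (418,357) is the decoy. Crop 2 shows the roof corners, with the door slightly ajar and the handle near (388,325). Next I'll measure these.

```bash
cat > h.py <<'E'
import numpy as np, cv2
from plant import manip, grab_frame, calibration
def ray(n,uv):
    c=calibration(n); K,R,t=c["camera_matrix"],np.array(c["R"]),np.array(c["t"])
    d=R.T@np.linalg.inv(K)@np.array([uv[0],uv[1],1.]); return -R.T@t,d
def onz(n,uv,z):
    o,d=ray(n,uv); return (o+d*(z-o[2])/d[2])
def proj(n,X):
    c=calibration(n); p=c["camera_matrix"]@(np.array(c["R"])@np.array(X)+c["t"]); return p[:2]/p[2]
def boxes(n,im,roi):
    """red match boxes: centre, yaw of long side, sizes at z=17mm"""
    hsv=cv2.cvtColor(im,cv2.COLOR_BGR2HSV)
    m=(((hsv[...,0]<14)|(hsv[...,0]>168))&(hsv[...,1]>120)&(hsv[...,2]>120)).astype(np.uint8)
    a,b,c,d=roi; k=np.zeros_like(m); k[b:d,a:c]=m[b:d,a:c]
    out=[]
    for q in cv2.findContours(k,0,cv2.CHAIN_APPROX_NONE)[0]:
        if cv2.contourArea(q)<15: continue
        P=np.array([onz(n,p[0],.017)[:2] for p in q])*1000
        (cx,cy),(w,h),a=cv2.minAreaRect(P.astype(np.float32))
        if w<h: w,h,a=h,w,a+90
        out.append([round(float(v),1) for v in (cx,cy,w,h,(a+90)%180-90)])
    return out
def look(name):
    r={}
    for n in("scene","top"):
        r[n]=grab_frame(n); cv2.imwrite(f"pics/{n}_{name}.png",r[n])
    return r
E
python3 - <<'E'
from h import *
t=cv2.imread("pics/top0.png");s=cv2.imread("pics/scene0.png")
print(boxes("top",t,(285,140,410,240)));print(boxes("scene",s,(240,190,400,320)))
P=lambda u,v:(115+u/5-.4,130+v/5-.4)
for nm,p,z in [("roof RL",(327,180),.064),("roof RR",(597,143),.064),("roof FR",(605,228),.064),("roof FL",(340,265),.064),
  ("door free top",(350,300),.054),("door out",(362,318),.054),("door hinge",(608,240),.054),("handle",(385,303),.05),("handle2",(395,345),.03),("timer",(218,465),.041),("can",(203,318),.095),("dish",(88,143),.265),
  ("table FL",(35,542),0),("table FR",(640,535),0)]:
    print(nm,(onz("top",P(*p),z)*1000).round())
Q=lambda u,v:(270+u/5-.4,120+v/5-.4)
for nm,p,z in [("jam",(432,478),.084),("black",(418,357),.017),("ringL",(220,515),.0),("ringR",(610,505),0),("hobRL",(58,38),0)]: print(nm,(onz("top",Q(*p),z)*1000).round())
print("salt",onz("top",(355,245),.09))
E
```

```text
[[509.4, -450.7, 47.4, 17.9, 85.8], [507.6, -118.6, 51.0, 16.9, -57.2], [516.7, -236.9, 52.1, 35.4, 88.9], [530.3, -452.3, 48.1, 8.9, 88.9], [526.0, -106.0, 51.1, 13.3, -57.1]]
[[507.2, -453.8, 52.6, 16.6, -88.7], [531.1, -453.2, 51.6, 12.2, -89.0], [516.1, -239.1, 52.7, 36.4, -89.2], [507.7, -122.1, 51.4, 19.0, -53.9], [526.7, -108.6, 50.2, 13.3, -59.2]]
roof RL [621. 384.  64.]
roof RR [649. 153.  64.]
roof FR [574. 147.  64.]
roof FL [546. 371.  64.]
door free top [518. 364.  54.]
door out [502. 354.  54.]
door hinge [566. 145.  54.]
handle [515. 335.  50.]
handle2 [483. 329.  30.]
timer [381. 475.  41.]
can [496. 478.  95.]
dish [598. 525. 265.]
table FL [323. 640.   0.]
table FR [319. 122.   0.]
jam [ 391. -347.   84.]
black [ 506. -358.   17.]
ringL [ 374. -184.    0.]
ringR [ 376. -519.    0.]
hobRL [809. -57.   0.]
salt [ 0.26907224 -0.33343451  0.09      ]
```

View pics/c3.png

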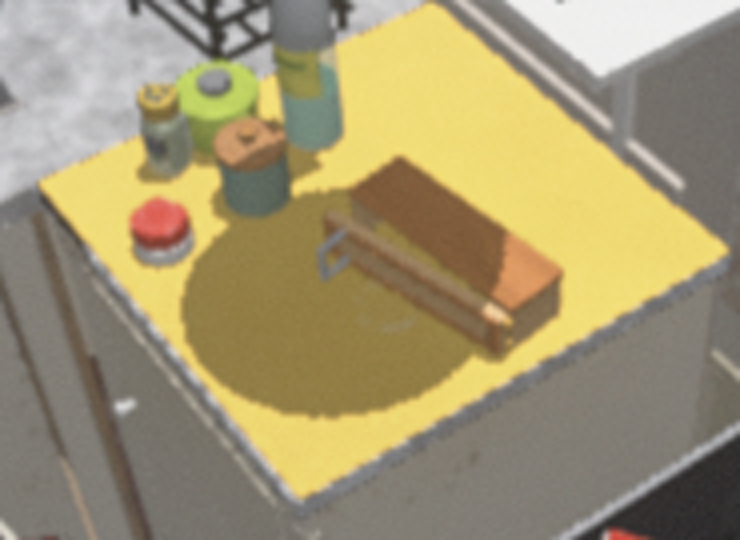

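The scene view confirms it: the door is ajar with its handle at crop (335,250), and the sugar canister and timer are to the left. Now I'll fit the roof edges in both views to get the cupboard pose.

```bash
cat >> h.py <<'E'
def edges(n,im,psi,o,pts,span=16):
    """pts: list of (xa,ya,xb,yb,z,nx,ny) cupboard-frame edge segments (mm), outward normal; returns measured offset along normal (mm), and slope"""
    c,s=np.cos(psi),np.sin(psi); W=lambda x,y,z:np.array([o[0]+c*x-s*y,o[1]+s*x+c*y,z])/1000
    f=cv2.cvtColor(im,cv2.COLOR_BGR2LAB).astype(np.float32); res=[]
    for xa,ya,xb,yb,z,nx,ny in pts:
        off=[];us=np.linspace(.08,.92,30);d=np.arange(-span,span+.1,.5)
        for u in us:
            x,y=xa+(xb-xa)*u,ya+(yb-ya)*u
            uv=np.array([proj(n,W(x+nx*e,y+ny*e,z)) for e in d],np.float32)
            v=cv2.remap(f,uv[None,:,0],uv[None,:,1],cv2.INTER_LINEAR)[0]
            g=np.linalg.norm(v[4:]-v[:-4],axis=1)**2; g[g<.3*g.max()]=0
            off.append((g*d[2:-2]).sum()/g.sum())
        off=np.array(off);ok=abs(off-np.median(off))<4
        L=np.hypot(xb-xa,yb-ya);k=np.polyfit((us[ok]-.5)*L,off[ok],1)
        res.append((round(k[1],1),round(k[0],3),int(ok.sum())))
    return res
E
python3 - <<'E'
from h import *
im={n:cv2.imread(f"pics/{n}0.png") for n in("top","scene")}
# roof edges: rear(x=34), left(y=103), right(y=-127), front(-38)
E=[(34,-127,34,103,64,1,0),(-38,103,34,103,64,0,1),(-38,-127,34,-127,64,0,-1),(-38,-127,-38,103,64,-1,0)]
psi=.122; c,s=np.cos(psi),np.sin(psi)
mid=np.array([598,264.]); o=mid-np.array([c*-2-s*-12,s*-2+c*-12])
print("o",o)
for n in im: print(n,edges(n,im[n],psi,o,E))
for n in im:
    hsv=cv2.cvtColor(im[n],cv2.COLOR_BGR2HSV)
    m=(((hsv[...,0]<14)|(hsv[...,0]>168))&(hsv[...,1]>90)&(hsv[...,2]>100)).astype(np.uint8)
    m|=((hsv[...,1]<70)&(hsv[...,2]>150)).astype(np.uint8)
    m=cv2.morphologyEx(cv2.resize(m,None,fx=4,fy=4,interpolation=0),cv2.MORPH_CLOSE,np.ones((9,9)))
    for q in cv2.findContours(m,0,cv2.CHAIN_APPROX_NONE)[0]:
        P=np.array([onz(n,(p[0]-1.5)/4,.017)[:2] for p in q])*1000
        (x,y),(w,h),a=cv2.minAreaRect(P.astype(np.float32))
        if w<h:w,h,a=h,w,a+90
        if 45<w<68 and 28<h<50 and 480<x<560 and y<0: print(n,np.round([x,y,w,h,(a+90)%180-90],1))
E
```

```text
o [598.52476345 276.15420188]Traceback (most recent call last):
  File "<stdin>", line 8, in <module>
  File "h.py", line 36, in edges
    uv=np.array([proj(n,W(x+nx*e,y+ny*e,z)) for e in d],np.float32)
                 ~~~~^^^^^^^^^^^^^^^^^^^^^^
  File "h.py", line 9, in proj
    c=calibration(n); p=c["camera_matrix"]@(np.array(c["R"])@np.array(X)+c["t"]); return p[:2]/p[2]
ValueError: time passes only in moves, steps and waits
```

```bash
sed -i 's/^from plant import.*/from plant import manip, grab_frame, calibration as _cal\nimport functools\ncalibration=functools.lru_cache(None)(_cal)/' h.py
cat > meas.py <<'E'
from h import *
def matches(n,im):
    hsv=cv2.cvtColor(im,cv2.COLOR_BGR2HSV)
    m=(((hsv[...,0]<14)|(hsv[...,0]>168))&(hsv[...,1]>90)&(hsv[...,2]>100)).astype(np.uint8)
    m|=((hsv[...,1]<70)&(hsv[...,2]>150)).astype(np.uint8)
    m=cv2.morphologyEx(cv2.resize(m,None,fx=4,fy=4,interpolation=0),cv2.MORPH_CLOSE,np.ones((9,9)))
    out=[]
    for q in cv2.findContours(m,0,cv2.CHAIN_APPROX_NONE)[0]:
        P=np.array([onz(n,(p[0]-1.5)/4,.017)[:2] for p in q])*1000
        (x,y),(w,h),a=cv2.minAreaRect(P.astype(np.float32))
        if w<h:w,h,a=h,w,a+90
        if 45<w<68 and 28<h<50 and 200<x<800 and y<.46e3: out.append(np.round([x,y,w,h,(a+90)%180-90],1))
    return out
E
python3 - <<'E'
from meas import *
im={n:cv2.imread(f"pics/{n}0.png") for n in("top","scene")}
E=[(34,-127,34,103,64,1,0),(-38,103,34,103,64,0,1),(-38,-127,34,-127,64,0,-1),(-38,-127,-38,103,64,-1,0)]
psi=.122; c,s=np.cos(psi),np.sin(psi)
mid=np.array([598,264.]); o=mid-np.array([c*-2-s*-12,s*-2+c*-12])
print("o",o)
for n in im: print(n,edges(n,im[n],psi,o,E)); print(matches(n,im[n]))
E
```

```text
o [598.52476345 276.15420188]
top [(np.float64(1.1), np.float64(-0.02), 28), (np.float64(3.9), np.float64(0.033), 29), (np.float64(0.5), np.float64(-0.04), 30), (np.float64(2.7), np.float64(0.01), 28)]
[]
scene [(np.float64(-0.9), np.float64(-0.024), 30), (np.float64(-0.1), np.float64(0.038), 30), (np.float64(2.6), np.float64(0.019), 22), (np.float64(6.8), np.float64(0.01), 27)]
[array([ 279. , -336.5,   57.5,   34.8,   51.9]), array([ 517.9, -451.1,   62.8,   41.9,  -89.3]), array([ 517.5, -236.7,   62.4,   43.4,  -88.7]), array([ 515.7, -114.1,   62. ,   44.6,  -58.9])]
```

Run:
```python
from meas import *
im={n:cv2.imread(f"pics/{n}0.png") for n in("top","scene")}
E=[(34,-127,34,103,64,1,0),(-38,103,34,103,64,0,1),(-38,-127,34,-127,64,0,-1),(-38,-127,-38,103,64,-1,0)]
psi=.144;o=np.array([598.5,276.2])+[0,1]
for k in range(3):
    A=[]
    for n in im: r=[[float(v) for v in q] for q in edges(n,im[n],psi,o,E,12)]; print(n,r);A.append(r)
    A=np.array(A)[:,:,:2].mean(0); dx=A[0,0]; dy=(A[1,0]-A[2,0])/2; dp=-(A[0,1]*2-A[3,1])/3
    c,s=np.cos(psi),np.sin(psi); o=o+[c*dx-s*dy,s*dx+c*dy]; psi+=dp; print(o,psi)
# red only masks filled, top view, with convex hull of nearby parts
for n in im:
    R=boxes(n,im[n],(0,0,512,384)); print(n,[r for r in R if 480<r[0]<560])
```

```text
top [[0.8, 0.001, 30.0], [3.0, 0.021, 30.0], [1.6, -0.017, 30.0], [2.8, -0.002, 29.0]]
scene [[-1.3, -0.002, 30.0], [-1.2, 0.015, 30.0], [3.4, 0.037, 24.0], [6.8, -0.006, 29.0]]
[598.36738981 276.37240436] 0.143
top [[1.0, -0.0, 30.0], [3.8, 0.021, 30.0], [0.8, -0.019, 30.0], [2.5, -0.001, 29.0]]
scene [[-1.0, -0.003, 30.0], [-0.4, 0.016, 30.0], [2.8, 0.042, 24.0], [6.7, -0.004, 29.0]]
[598.37451546 276.32291472] 0.14316666666666666
top [[1.0, -0.0, 30.0], [3.8, 0.021, 30.0], [0.7, -0.019, 30.0], [2.5, -0.001, 29.0]]
scene [[-1.0, -0.003, 30.0], [-0.3, 0.015, 30.0], [2.7, 0.044, 24.0], [6.7, -0.005, 29.0]]
[598.37094851 276.34765895] 0.14316666666666666
top [[509.4, -450.7, 47.4, 17.9, 85.8], [507.6, -118.6, 51.0, 16.9, -57.2], [516.7, -236.9, 52.1, 35.4, 88.9], [530.3, -452.3, 48.1, 8.9, 88.9], [526.0, -106.0, 51.1, 13.3, -57.1]]
scene [[507.2, -453.8, 52.6, 16.6, -88.7], [531.1, -453.2, 51.6, 12.2, -89.0], [516.1, -239.1, 52.7, 36.4, -89.2], [507.7, -122.1, 51.4, 19.0, -53.9], [526.7, -108.6, 50.2, 13.3, -59.2]]
```

```bash
cat >> h.py <<'E'
from scipy.spatial.transform import Rotation as Ro
def Rdown(al,tilt=0):
    """tool down, closing axis y at yaw al from world y; tilt>0 leans fingers to tool -x"""
    x=[-np.cos(al),-np.sin(al),0];y=[-np.sin(al),np.cos(al),0]
    return Ro.from_matrix(np.array([x,y,[0,0,-1]]).T)*Ro.from_rotvec([0,-tilt,0])
def cur():
    s=manip.state();q=s["tool_rot"];return s,np.array(s["tool_pos"]),Ro.from_quat([q[1],q[2],q[3],q[0]])
def plan(*tg,start=None):
    """tg: (x,y,z mm, alpha[,tilt]); turn first, then shift, totals in input units"""
    s,p,R=cur()
    for t in tg:
        Rt=Rdown(*t[3:]); w=(R.inv()*Rt).as_rotvec()/(np.pi/4); d=Rt.inv().apply(np.array(t[:3])/1000-p)/.15
        print("turn",w.round(3),"shift",d.round(3)); p,R=np.array(t[:3])/1000,Rt
def st():
    s,p,R=cur();y=R.as_matrix()[:,1]
    print("t",round(s["time"],1),"p",(p*1000).round(1),"al",round(float(np.arctan2(-y[0],y[1])),3),"zax",R.as_matrix()[:,2].round(3),"w",round(s["gripper_width"],3),"g",round(s["grasp_force"],1),"F",np.round(s["contact_force"],1),"q",np.round(s["joint_pos"],2))
E
python3 - <<'E'
from h import *
for n,u in (("scene",(210.3,142.3)),("scene",(211.2,148.8)),("top",(193.2,196.5))):
    for z in(.05,.012):print(n,u,z,(onz(n,u,z)*1000).round())
plan((480,327,150,-2.87),(480,327,20,-2.87))
E
```

```text
scene (210.3, 142.3) 0.05 [485. 327.  50.]
scene (210.3, 142.3) 0.012 [503. 361.  12.]
scene (211.2, 148.8) 0.05 [469. 296.  50.]
scene (211.2, 148.8) 0.012 [486. 328.  12.]
top (193.2, 196.5) 0.05 [488. 328.  50.]
top (193.2, 196.5) 0.012 [495. 334.  12.]
turn [-1.000e-03  3.000e-03  3.238e+00] shift [1.323 2.198 0.392]
turn [0. 0. 0.] shift [0.    0.    0.867]
```

>>> send_rows([
  {"wz": 0.155,"hand": 1},
  {"wz": 0.155,"hand": 1},
  {"wz": 0.155,"hand": 1},
  {"wz": 0.155,"hand": 1},
  {"wz": 0.155,"hand": 1},
  {"wz": 0.155,"hand": 1},
  {"wz": 0.155,"hand": 1},
  {"wz": 0.155,"hand": 1},
  {"wz": 0.155,"hand": 1},
  {"wz": 0.155,"hand": 1},
])

```text
invalid input at $.rows[0]: expected keys x, y, z, wx, wy, wz, hand
```

>>> send_rows([
  {"wz": 0.155,"hand": 1},
  {"wz": 0.155,"hand": 1},
  {"wz": 0.155,"hand": 1},
  {"wz": 0.155,"hand": 1},
  {"wz": 0.155,"hand": 1},
  {"wz": 0.155,"hand": 1},
  {"wz": 0.155,"hand": 1},
  {"wz": 0.155,"hand": 1},
  {"wz": 0.155,"hand": 1},
  {"wz": 0.155,"hand": 1},
])

```text
invalid input at $.rows[0]: expected keys x, y, z, wx, wy, wz, hand
```

>>> send_rows([
  {"wz": 0.155,"hand": 1},
  {"x": 0.12,"y": 0.2,"z": 0.03,"hand": 1},
  {"x": 0.12,"y": 0.2,"z": 0.03,"hand": 1},
  {"x": 0.12,"y": 0.2,"z": 0.03,"hand": 1},
  {"x": 0.12,"y": 0.2,"z": 0.03,"hand": 1},
  {"x": 0.12,"y": 0.2,"z": 0.03,"hand": 1},
  {"x": 0.12,"y": 0.2,"z": 0.03,"hand": 1},
  {"x": 0.12,"y": 0.2,"z": 0.03,"hand": 1},
  {"x": 0.12,"y": 0.2,"z": 0.03,"hand": 1},
  {"hand": 1},
])

```text
invalid input at $.rows[0]: expected keys x, y, z, wx, wy, wz, hand
```

```bash
python3 -c "
from h import *
st();plan((484,327,150,-2.89),(484,327,20,-2.89))"
```

```text
t 0.1 p [200.4 591.4 208.8] al -0.327 zax [-0.001 -0.002 -1.   ] w 1.002 g 0.0 F [ 0.5  0.3 -0.2] q [ 1.12  0.05  1.61 -0.    1.48 -0.12]
turn [-1.000e-03  3.000e-03  3.264e+00] shift [1.393 2.178 0.392]
turn [0. 0. 0.] shift [0.    0.    0.867]
```

All keys are required in every row.

>>> send_rows([
  {"x": 0,"y": 0,"z": 0,"wx": 0,"wy": 0,"wz": 0.155,"hand": 1},
  {"x": 0,"y": 0,"z": 0,"wx": 0,"wy": 0,"wz": 0.155,"hand": 1},
  {"x": 0,"y": 0,"z": 0,"wx": 0,"wy": 0,"wz": 0.155,"hand": 1},
  {"x": 0,"y": 0,"z": 0,"wx": 0,"wy": 0,"wz": 0.155,"hand": 1},
  {"x": 0,"y": 0,"z": 0,"wx": 0,"wy": 0,"wz": 0.155,"hand": 1},
  {"x": 0,"y": 0,"z": 0,"wx": 0,"wy": 0,"wz": 0.155,"hand": 1},
  {"x": 0,"y": 0,"z": 0,"wx": 0,"wy": 0,"wz": 0.155,"hand": 1},
  {"x": 0,"y": 0,"z": 0,"wx": 0,"wy": 0,"wz": 0.155,"hand": 1},
  {"x": 0,"y": 0,"z": 0,"wx": 0,"wy": 0,"wz": 0.155,"hand": 1},
  {"x": 0,"y": 0,"z": 0,"wx": 0,"wy": 0,"wz": 0.155,"hand": 1},
])

```text
time: 0.93
tool_pos: [0.2004, 0.5915, 0.2091]
tool_rot: [0.0, 0.7, 0.714, -0.001]
contact_force: [-0.3, -0.6, 0.4]
gripper_width: 0.998
grasp_force: 0.0
```

>>> send_rows([
  {"x": 0,"y": 0,"z": 0,"wx": 0,"wy": 0,"wz": 0.155,"hand": 1},
  {"x": 0,"y": 0,"z": 0,"wx": 0,"wy": 0,"wz": 0.155,"hand": 1},
  {"x": 0,"y": 0,"z": 0,"wx": 0,"wy": 0,"wz": 0.155,"hand": 1},
  {"x": 0,"y": 0,"z": 0,"wx": 0,"wy": 0,"wz": 0.155,"hand": 1},
  {"x": 0,"y": 0,"z": 0,"wx": 0,"wy": 0,"wz": 0.155,"hand": 1},
  {"x": 0,"y": 0,"z": 0,"wx": 0,"wy": 0,"wz": 0.155,"hand": 1},
  {"x": 0,"y": 0,"z": 0,"wx": 0,"wy": 0,"wz": 0.155,"hand": 1},
  {"x": 0,"y": 0,"z": 0,"wx": 0,"wy": 0,"wz": 0.155,"hand": 1},
  {"x": 0,"y": 0,"z": 0,"wx": 0,"wy": 0,"wz": 0.155,"hand": 1},
  {"x": 0,"y": 0,"z": 0,"wx": 0,"wy": 0,"wz": 0.155,"hand": 1},
])

```text
time: 1.77
tool_pos: [0.2005, 0.5915, 0.2092]
tool_rot: [0.001, 0.983, 0.186, -0.0]
contact_force: [0.6, 0.5, 0.6]
gripper_width: 1.0
grasp_force: 0.0
```

>>> send_rows([
  {"x": 0,"y": 0,"z": 0,"wx": 0,"wy": 0,"wz": 0.155,"hand": 1},
  {"x": 0.12,"y": 0.2,"z": 0.03,"wx": 0,"wy": 0,"wz": 0,"hand": 1},
  {"x": 0.12,"y": 0.2,"z": 0.03,"wx": 0,"wy": 0,"wz": 0,"hand": 1},
  {"x": 0.12,"y": 0.2,"z": 0.03,"wx": 0,"wy": 0,"wz": 0,"hand": 1},
  {"x": 0.12,"y": 0.2,"z": 0.03,"wx": 0,"wy": 0,"wz": 0,"hand": 1},
  {"x": 0.12,"y": 0.2,"z": 0.03,"wx": 0,"wy": 0,"wz": 0,"hand": 1},
  {"x": 0.12,"y": 0.2,"z": 0.03,"wx": 0,"wy": 0,"wz": 0,"hand": 1},
  {"x": 0.12,"y": 0.2,"z": 0.03,"wx": 0,"wy": 0,"wz": 0,"hand": 1},
  {"x": 0.12,"y": 0.2,"z": 0.03,"wx": 0,"wy": 0,"wz": 0,"hand": 1},
  {"x": 0,"y": 0,"z": 0,"wx": 0,"wy": 0,"wz": 0,"hand": 1},
])

```text
time: 2.6
tool_pos: [0.404, 0.3924, 0.1722]
tool_rot: [0.002, 0.992, 0.126, -0.0]
contact_force: [0.4, 0.0, -0.3]
gripper_width: 0.997
grasp_force: 0.0
```

```bash
python3 -c "
from h import *
st();plan((484,327,150,-2.89),(484,327,20,-2.89))"
```

```text
t 2.6 p [404.  392.4 172.2] al -2.889 zax [-0.    -0.003 -1.   ] w 0.997 g 0.0 F [ 0.4  0.  -0.3] q [ 0.64 -0.07  1.79 -0.    1.42  1.96]
turn [0.004 0.001 0.001] shift [0.408 0.555 0.148]
turn [0. 0. 0.] shift [0.    0.    0.867]
```

>>> send_rows([
  {"x": 0.136,"y": 0.185,"z": 0.05,"wx": 0,"wy": 0,"wz": 0,"hand": 1},
  {"x": 0.136,"y": 0.185,"z": 0.05,"wx": 0,"wy": 0,"wz": 0,"hand": 1},
  {"x": 0.136,"y": 0.185,"z": 0.05,"wx": 0,"wy": 0,"wz": 0,"hand": 1},
  {"x": 0,"y": 0,"z": 0.2,"wx": 0,"wy": 0,"wz": 0,"hand": 1},
  {"x": 0,"y": 0,"z": 0.2,"wx": 0,"wy": 0,"wz": 0,"hand": 1},
  {"x": 0,"y": 0,"z": 0.2,"wx": 0,"wy": 0,"wz": 0,"hand": 1},
  {"x": 0,"y": 0,"z": 0.15,"wx": 0,"wy": 0,"wz": 0,"hand": 1},
  {"x": 0,"y": 0,"z": 0.12,"wx": 0,"wy": 0,"wz": 0,"hand": 1},
  {"x": 0,"y": 0,"z": 0,"wx": 0,"wy": 0,"wz": 0,"hand": 1},
  {"x": 0,"y": 0,"z": 0,"wx": 0,"wy": 0,"wz": 0,"hand": 1},
])

```text
time: 3.43
tool_pos: [0.4802, 0.3316, 0.0196]
tool_rot: [0.0, 0.992, 0.129, -0.002]
contact_force: [0.1, -0.5, 0.4]
gripper_width: 0.998
grasp_force: 0.0
```

```bash
python3 -c "
from h import *
st();r=look('a')
a=cv2.resize(r['top'][150:240,150:260],None,fx=4,fy=4,interpolation=2);b=cv2.resize(r['scene'][100:190,170:280],None,fx=4,fy=4,interpolation=2)
cv2.imwrite('pics/a.png',cv2.hconcat([a,b])[:,:800])"
```

```text
t 3.4 p [480.2 331.6  19.6] al -2.883 zax [-0.003 -0.001 -1.   ] w 0.998 g 0.0 F [ 0.1 -0.5  0.4] q [0.48 0.15 1.85 0.   1.15 1.79]
```

View pics/a.png

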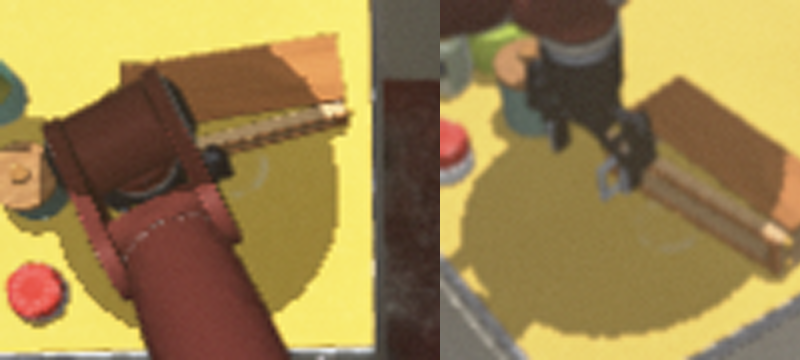

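Bar at (605,175) lies between the two finger tips at (560,140) and (630,165). I'll nudge the few missing mm and close.

>>> send_rows([
  {"x": 0.017,"y": 0.036,"z": 0,"wx": 0,"wy": 0,"wz": 0,"hand": 1},
  {"x": 0,"y": 0,"z": 0,"wx": 0,"wy": 0,"wz": 0,"hand": -1},
  {"x": 0,"y": 0,"z": 0,"wx": 0,"wy": 0,"wz": 0,"hand": -1},
  {"x": 0,"y": 0,"z": 0,"wx": 0,"wy": 0,"wz": 0,"hand": -1},
  {"x": 0,"y": 0,"z": 0,"wx": 0,"wy": 0,"wz": 0,"hand": -1},
  {"x": 0,"y": 0,"z": 0,"wx": 0,"wy": 0,"wz": 0,"hand": -1},
  {"x": 0,"y": 0,"z": 0,"wx": 0,"wy": 0,"wz": 0,"hand": -1},
  {"x": 0,"y": 0,"z": 0,"wx": 0,"wy": 0,"wz": 0,"hand": -1},
  {"x": 0,"y": 0,"z": 0,"wx": 0,"wy": 0,"wz": 0,"hand": -1},
  {"x": 0,"y": 0,"z": 0,"wx": 0,"wy": 0,"wz": 0,"hand": -1},
])

```text
time: 4.37
tool_pos: [0.4844, 0.3297, 0.0211]
tool_rot: [-0.003, 0.992, 0.129, -0.001]
contact_force: [-3.4, 7.2, 0.4]
gripper_width: 0.058
grasp_force: 58.7
```

Run:
```python
from h import *
st()
s,p,R=cur(); H=np.array([573.9,144.6]); h=p[:2]*1000
print("dist",np.linalg.norm(h-H),"expect",np.hypot(200,42))
th=np.arctan2(*(-(h-H)[0],(h-H)[1]))-np.arctan2(42,200); print("theta",th)
# per-row chord in tool frame for door turn dphi about hinge
for dphi in (.1,):
    M=lambda a:H+200*np.array([-np.sin(a),np.cos(a)])-42*np.array([np.cos(a),np.sin(a)])
    d=np.r_[M(th+dphi)-M(th),0]; print(Rdown(th-np.pi).inv().apply(d)/150, "wz",-dphi/(np.pi/4))
```

```text
t 4.4 p [484.4 329.7  21.1] al -2.884 zax [-0.002  0.005 -1.   ] w 0.058 g 58.7 F [-3.4  7.2  0.4] q [0.47 0.15 1.84 0.01 1.15 1.78]
dist 205.59574574998453 expect 204.3624231604235
theta 0.24346339245855353
[-0.13171239  0.03461447  0.        ] wz -0.12732395447351627
```

>>> send_rows([
  {"x": -0.065,"y": 0.012,"z": 0,"wx": 0,"wy": 0,"wz": -0.064,"hand": -1},
  {"x": -0.13,"y": 0.034,"z": 0,"wx": 0,"wy": 0,"wz": -0.127,"hand": -1},
  {"x": -0.132,"y": 0.035,"z": 0,"wx": 0,"wy": 0,"wz": -0.127,"hand": -1},
  {"x": -0.132,"y": 0.035,"z": 0,"wx": 0,"wy": 0,"wz": -0.127,"hand": -1},
  {"x": -0.132,"y": 0.035,"z": 0,"wx": 0,"wy": 0,"wz": -0.127,"hand": -1},
  {"x": -0.132,"y": 0.035,"z": 0,"wx": 0,"wy": 0,"wz": -0.127,"hand": -1},
  {"x": -0.132,"y": 0.035,"z": 0,"wx": 0,"wy": 0,"wz": -0.127,"hand": -1},
  {"x": -0.132,"y": 0.035,"z": 0,"wx": 0,"wy": 0,"wz": -0.127,"hand": -1},
  {"x": -0.132,"y": 0.035,"z": 0,"wx": 0,"wy": 0,"wz": -0.127,"hand": -1},
  {"x": 0,"y": 0,"z": 0,"wx": 0,"wy": 0,"wz": 0,"hand": -1},
])

```text
time: 5.2
tool_pos: [0.3748, 0.196, 0.021]
tool_rot: [-0.003, 0.85, 0.526, -0.004]
contact_force: [-16.4, 4.4, 13.3]
gripper_width: 0.059
grasp_force: 61.7
```

Run:
```python
from h import *
st()
s,p,R=cur(); H=np.array([573.9,144.6]); h=p[:2]*1000
print("dist",np.linalg.norm(h-H))
th=np.arctan2(*(-(h-H)[0],(h-H)[1]))-np.arctan2(42,200); print("theta",th)
M=lambda a:H+200*np.array([-np.sin(a),np.cos(a)])-42*np.array([np.cos(a),np.sin(a)])
for a in (1.6,1.7,1.8): print(a,M(a),np.linalg.norm(M(a)))
```

```text
t 5.2 p [374.8 196.   21. ] al -2.033 zax [-0.011  0.001 -1.   ] w 0.059 g 61.7 F [-16.4   4.4  13.3] q [ 0.3  -0.24  2.22  0.    1.17  0.76]
dist 205.66238014750948
theta 1.1112902136749572
1.6 [375.21165933  96.77800421] 387.49164041975644
1.7 [380.97850667  77.1811791 ] 388.7178371929943
1.8 [388.6729618   58.25798056] 393.0148388228883
```

>>> send_rows([
  {"x": -0.132,"y": 0.035,"z": 0,"wx": 0,"wy": 0,"wz": -0.127,"hand": -1},
  {"x": -0.132,"y": 0.035,"z": 0,"wx": 0,"wy": 0,"wz": -0.127,"hand": -1},
  {"x": -0.132,"y": 0.035,"z": 0,"wx": 0,"wy": 0,"wz": -0.127,"hand": -1},
  {"x": -0.132,"y": 0.035,"z": 0,"wx": 0,"wy": 0,"wz": -0.127,"hand": -1},
  {"x": -0.132,"y": 0.035,"z": 0,"wx": 0,"wy": 0,"wz": -0.127,"hand": -1},
  {"x": -0.132,"y": 0.035,"z": 0,"wx": 0,"wy": 0,"wz": -0.127,"hand": -1},
  {"x": 0,"y": 0,"z": 0,"wx": 0,"wy": 0,"wz": 0,"hand": -1},
  {"x": 0,"y": 0,"z": 0,"wx": 0,"wy": 0,"wz": 0,"hand": 0},
  {"x": 0,"y": 0,"z": 0,"wx": 0,"wy": 0,"wz": 0,"hand": 0},
  {"x": 0,"y": 0,"z": 0,"wx": 0,"wy": 0,"wz": 0,"hand": 0},
])

```text
time: 6.03
tool_pos: [0.3852, 0.0756, 0.021]
tool_rot: [0.0, 0.658, 0.753, 0.0]
contact_force: [-0.3, 0.3, 0.5]
gripper_width: 0.479
grasp_force: 0.0
```

>>> send_rows([
  {"x": 0,"y": 0,"z": 0,"wx": 0,"wy": 0,"wz": 0,"hand": 0},
  {"x": 0,"y": 0,"z": 0,"wx": 0,"wy": 0,"wz": 0,"hand": 0},
  {"x": 0,"y": 0,"z": -0.15,"wx": 0,"wy": 0,"wz": 0,"hand": 0},
  {"x": 0,"y": 0,"z": -0.25,"wx": 0,"wy": 0,"wz": 0,"hand": 0},
  {"x": 0,"y": 0,"z": -0.25,"wx": 0,"wy": 0,"wz": 0,"hand": 0},
  {"x": 0,"y": 0,"z": -0.25,"wx": 0,"wy": 0,"wz": 0,"hand": 0},
  {"x": 0,"y": 0,"z": -0.15,"wx": 0,"wy": 0,"wz": 0,"hand": 0},
  {"x": 0,"y": 0,"z": 0,"wx": 0,"wy": 0,"wz": 0,"hand": 0.3},
  {"x": 0,"y": 0,"z": 0,"wx": 0,"wy": 0,"wz": 0,"hand": 0.3},
  {"x": 0,"y": 0,"z": 0,"wx": 0,"wy": 0,"wz": 0,"hand": 0.3},
])

```text
time: 6.87
tool_pos: [0.3845, 0.0757, 0.1775]
tool_rot: [-0.0, 0.658, 0.753, -0.0]
contact_force: [-0.5, 0.2, 0.1]
gripper_width: 0.649
grasp_force: 0.0
```

Run:
```python
from meas import *
st(); r=look('b')
for n in r: print(n,[b for b in boxes(n,r[n],(0,0,512,384)) if 400<b[0]<650 and b[1]<0])
print(matches("scene",r["scene"]))
plan((507,-100,120,-.995),(507,-100,3,-.995))
plan((517,-222,120,-1.571),(517,-222,3,-1.571))
cv2.imwrite('pics/b.png',cv2.resize(r['top'][120:275,115:425],None,fx=2.5,fy=2.5,interpolation=2))
```

```text
t 6.9 p [384.5  75.7 177.5] al -1.436 zax [-0.001  0.    -1.   ] w 0.649 g 0.0 F [-0.5  0.2  0.1] q [ 0.   -0.54  2.16  0.    1.52 -0.13]
scene [[507.2, -453.8, 52.6, 16.6, -88.7], [531.1, -453.2, 51.6, 12.2, -89.0], [516.1, -239.1, 52.7, 36.4, -89.2], [507.6, -122.1, 51.4, 18.0, -55.3], [526.7, -108.6, 50.2, 13.3, -59.2]]
top [[509.4, -450.7, 47.4, 17.9, 85.8], [507.6, -118.6, 51.0, 16.9, -57.2], [516.7, -236.8, 52.0, 35.4, 88.9], [530.3, -452.3, 48.1, 8.9, 88.9], [526.0, -106.0, 51.1, 13.3, -57.1]]
[array([ 279.1, -336.5,   57.6,   34.8,   51.9]), array([ 517.9, -451.1,   62.8,   41.9,  -89.3]), array([ 517.5, -236.5,   62.9,   43.4,  -88.7]), array([ 515.4, -113.6,   60.7,   44.6,  -58.9])]
turn [-0.004 -0.001 -0.562] shift [-1.429  0.051  0.376]
turn [0. 0. 0.] shift [0.   0.   0.78]
turn [-0.004 -0.     0.172] shift [-1.984  0.888  0.376]
turn [0. 0. 0.] shift [0.   0.   0.78]
```

View pics/b.png

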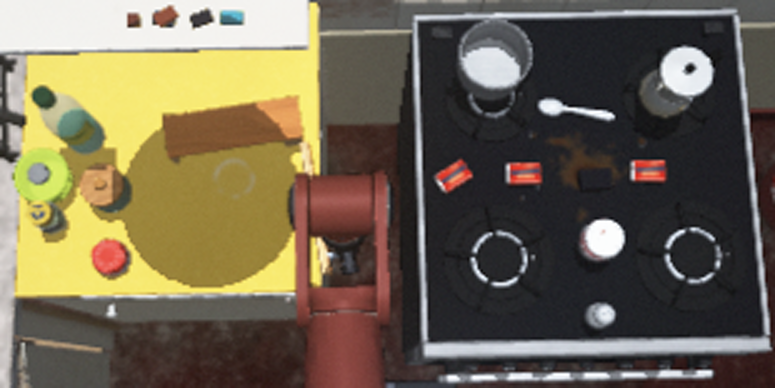

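The door is wide open at about (305,160–290) and the boxes haven't moved. Next, pick the leftmost box.

>>> send_rows([
  {"x": 0,"y": 0,"z": 0,"wx": 0,"wy": 0,"wz": -0.14,"hand": 0.3},
  {"x": 0,"y": 0,"z": 0,"wx": 0,"wy": 0,"wz": -0.14,"hand": 0.3},
  {"x": 0,"y": 0,"z": 0,"wx": 0,"wy": 0,"wz": -0.14,"hand": 0.3},
  {"x": 0,"y": 0,"z": 0,"wx": 0,"wy": 0,"wz": -0.142,"hand": 0.3},
  {"x": -0.238,"y": 0.008,"z": 0.063,"wx": 0,"wy": 0,"wz": 0,"hand": 0.3},
  {"x": -0.238,"y": 0.008,"z": 0.063,"wx": 0,"wy": 0,"wz": 0,"hand": 0.3},
  {"x": -0.238,"y": 0.008,"z": 0.063,"wx": 0,"wy": 0,"wz": 0,"hand": 0.3},
  {"x": -0.238,"y": 0.008,"z": 0.063,"wx": 0,"wy": 0,"wz": 0,"hand": 0.3},
  {"x": -0.238,"y": 0.008,"z": 0.063,"wx": 0,"wy": 0,"wz": 0,"hand": 0.3},
  {"x": -0.238,"y": 0.008,"z": 0.063,"wx": 0,"wy": 0,"wz": 0,"hand": 0.3},
])

```text
time: 7.8
tool_pos: [0.5072, -0.1015, 0.1191]
tool_rot: [-0.002, 0.477, 0.879, -0.0]
contact_force: [1.0, 1.6, -0.2]
gripper_width: 0.649
grasp_force: 0.0
```

Run:
```python
from meas import *
st(); plan((507,-100,120,-.995),(507,-100,3,-.995))
```

```text
t 7.8 p [ 507.2 -101.5  119.1] al -0.996 zax [-0.003  0.001 -1.   ] w 0.649 g 0.0 F [ 1.   1.6 -0.2] q [-0.34 -0.13  1.95  0.    1.33 -0.92]
turn [-0.002 -0.003 -0.001] shift [ 0.009  0.004 -0.006]
turn [0. 0. 0.] shift [0.   0.   0.78]
```

>>> send_rows([
  {"x": 0,"y": 0,"z": 0.22,"wx": 0,"wy": 0,"wz": 0,"hand": 0.3},
  {"x": 0,"y": 0,"z": 0.22,"wx": 0,"wy": 0,"wz": 0,"hand": 0.3},
  {"x": 0,"y": 0,"z": 0.2,"wx": 0,"wy": 0,"wz": 0,"hand": 0.3},
  {"x": 0,"y": 0,"z": 0.135,"wx": 0,"wy": 0,"wz": 0,"hand": 0.3},
  {"x": 0,"y": 0,"z": 0,"wx": 0,"wy": 0,"wz": 0,"hand": 0.3},
  {"x": 0,"y": 0,"z": 0,"wx": 0,"wy": 0,"wz": 0,"hand": -1},
  {"x": 0,"y": 0,"z": 0,"wx": 0,"wy": 0,"wz": 0,"hand": -1},
  {"x": 0,"y": 0,"z": 0,"wx": 0,"wy": 0,"wz": 0,"hand": -1},
  {"x": 0,"y": 0,"z": 0,"wx": 0,"wy": 0,"wz": 0,"hand": -1},
  {"x": 0,"y": 0,"z": 0,"wx": 0,"wy": 0,"wz": 0,"hand": -1},
])

```text
time: 8.63
tool_pos: [0.5088, -0.1006, 0.0071]
tool_rot: [0.001, 0.477, 0.879, 0.0]
contact_force: [-0.1, -0.0, 0.3]
gripper_width: 0.002
grasp_force: 0.0
```

```bash
cat >> h.py <<'E'
O=np.array([598.4,276.4]);PSI=.143
def cup(x,y):
    c,s=np.cos(PSI),np.sin(PSI); return O[0]+c*x-s*y,O[1]+s*x+c*y
E
python3 - <<'E'
from meas import *
st()
for y in(-72,-24,24,72): print(y,np.round(cup(-51,y),1))
X=cup(-51,72); plan((507,-100,120,-.995),(*X,120,PSI),(*X,3,PSI))
E
```

```text
t 8.6 p [ 508.8 -100.6    7.1] al -0.995 zax [ 0.003 -0.001 -1.   ] w 0.002 g 0.0 F [-0.1 -0.   0.3] q [-0.34  0.02  2.01  0.    1.11 -0.91]
-72 [558.2 197.9]
-24 [551.3 245.4]
24 [544.5 292.9]
72 [537.7 340.4]
turn [ 0.002  0.003 -0.   ] shift [ 0.01  -0.008 -0.753]
turn [ 0.     0.    -1.449] shift [-0.621  2.877  0.   ]
turn [0. 0. 0.] shift [0.   0.   0.78]
```

The gripper closed on nothing, so I'll lift and look.

>>> send_rows([
  {"x": 0,"y": 0,"z": -0.15,"wx": 0,"wy": 0,"wz": 0,"hand": -1},
  {"x": 0,"y": 0,"z": -0.2,"wx": 0,"wy": 0,"wz": 0,"hand": 0.3},
  {"x": 0,"y": 0,"z": -0.2,"wx": 0,"wy": 0,"wz": 0,"hand": 0.3},
  {"x": 0,"y": 0,"z": -0.2,"wx": 0,"wy": 0,"wz": 0,"hand": 0.3},
  {"x": 0.2,"y": 0,"z": 0,"wx": 0,"wy": 0,"wz": 0,"hand": 0.3},
  {"x": 0.2,"y": 0,"z": 0,"wx": 0,"wy": 0,"wz": 0,"hand": 0.3},
  {"x": 0.2,"y": 0,"z": 0,"wx": 0,"wy": 0,"wz": 0,"hand": 0.3},
  {"x": 0.2,"y": 0,"z": 0,"wx": 0,"wy": 0,"wz": 0,"hand": 0.3},
  {"x": 0,"y": 0,"z": 0,"wx": 0,"wy": 0,"wz": 0,"hand": 0.3},
  {"x": 0,"y": 0,"z": 0,"wx": 0,"wy": 0,"wz": 0,"hand": 0.3},
])

```text
time: 9.47
tool_pos: [0.4422, 0.0012, 0.1187]
tool_rot: [0.001, 0.476, 0.879, 0.0]
contact_force: [0.4, -0.0, 0.1]
gripper_width: 0.652
grasp_force: 0.0
```

Run:
```python
from meas import *
st(); r=look('c')
for n in r: print(n,[b for b in boxes(n,r[n],(0,0,512,384)) if 400<b[0]<650 and b[1]<0])
print(matches("scene",r["scene"]))
a=cv2.resize(r['top'][140:240,270:400],None,fx=3,fy=3,interpolation=2);b=cv2.resize(r['scene'][190:290,250:380],None,fx=3,fy=3,interpolation=2)
cv2.imwrite('pics/c.png',cv2.hconcat([a,b]))
```

```text
t 9.5 p [442.2   1.2 118.7] al -0.993 zax [ 0.002 -0.001 -1.   ] w 0.652 g 0.0 F [ 0.4 -0.   0.1] q [-0.17 -0.34  2.12 -0.    1.36 -0.74]
scene [[507.2, -453.8, 52.6, 16.6, -88.7], [531.1, -453.2, 51.6, 12.2, -89.0], [516.9, -238.9, 52.7, 37.4, 87.5], [507.6, -122.1, 51.4, 18.0, -55.3], [526.7, -108.6, 50.2, 13.3, -59.2]]
top [[509.4, -450.7, 47.4, 17.9, 85.8], [507.0, -118.9, 50.9, 16.7, -55.3], [516.7, -236.9, 52.1, 35.4, 88.9], [530.3, -452.3, 48.1, 8.9, 88.9], [539.2, -17.3, 98.4, 64.0, 81.6], [469.6, -7.3, 216.2, 151.0, -10.0]]
[array([ 279.1, -336.5,   57.6,   34.8,   51.9]), array([ 517.9, -451.1,   62.8,   42. ,  -89.3]), array([ 517.5, -236.7,   62.4,   43.3,  -88.7]), array([ 515.7, -114.1,   62. ,   44.6,  -58.9])]
```

View pics/c.png

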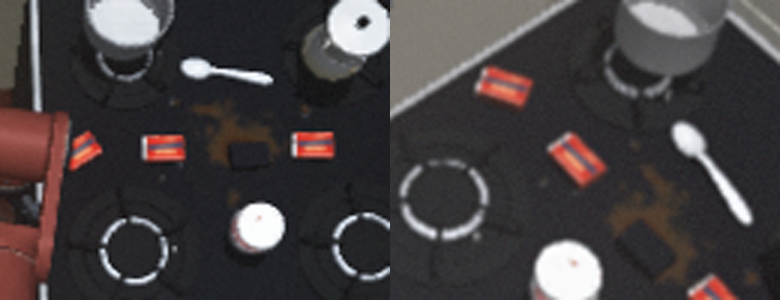

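The box did not move at all, even though the tool shut where it appears to be. I'll triangulate the boxes' true height from the two views.

Run:
```python
from h import *
im={n:cv2.imread(f"pics/{n}_b.png") for n in("top","scene")}
import itertools
def comps(n):
    hsv=cv2.cvtColor(im[n],cv2.COLOR_BGR2HSV)
    m=(((hsv[...,0]<14)|(hsv[...,0]>168))&(hsv[...,1]>120)&(hsv[...,2]>120)).astype(np.uint8)
    m=cv2.morphologyEx(cv2.resize(m,None,fx=4,fy=4,interpolation=0),cv2.MORPH_CLOSE,np.ones((13,13)))
    k,l,s,c=cv2.connectedComponentsWithStats(m); out=[]
    for i in range(1,k):
        x=onz(n,(c[i]-1.5)/4,.017)*1000
        if s[i,4]>300 and 450<x[0]<560 and x[1]<-60: out.append((x[1],(c[i]-1.5)/4,s[i,4]/16))
    return sorted(out,key=lambda o:o[0])
A,B=comps("top"),comps("scene"); print(A);print(B)
for a,b in zip(A,B):
    o1,d1=ray("top",a[1]);o2,d2=ray("scene",b[1])
    t=np.linalg.lstsq(np.c_[d1,-d2],o2-o1,rcond=None)[0]
    p,q=o1+d1*t[0],o2+d2*t[1]; print(((p+q)/2*1000).round(1),"gap",round(np.linalg.norm(p-q)*1000,1))
```

```text
[(np.float64(-451.62711721393845), array([374.54639175, 187.54639175]), np.float64(97.0)), (np.float64(-235.18522011787843), array([324.52475248, 188.69306931]), np.float64(101.0)), (np.float64(-113.4730759836117), array([296.42, 189.71]), np.float64(100.0))]
[(np.float64(-453.9885653893081), array([360.07462687, 292.17412935]), np.float64(201.0)), (np.float64(-240.13247182389563), array([312.56129032, 243.26451613]), np.float64(155.0)), (np.float64(-116.18108878120049), array([288.43884892, 218.33093525]), np.float64(139.0))]
[ 520.  -453.1   12. ] gap 0.0
[ 520.2 -236.9    8.6] gap 1.1
[ 517.4 -114.2   13.5] gap 1.8
```

>>> send_rows([
  {"x": -0.2,"y": 0,"z": 0,"wx": 0,"wy": 0,"wz": 0,"hand": 0.3},
  {"x": -0.2,"y": 0,"z": 0,"wx": 0,"wy": 0,"wz": 0,"hand": 0.3},
  {"x": -0.2,"y": 0,"z": 0,"wx": 0,"wy": 0,"wz": 0,"hand": 0.3},
  {"x": -0.2,"y": 0,"z": 0,"wx": 0,"wy": 0,"wz": 0,"hand": 0.3},
  {"x": -0.02,"y": 0,"z": 0.15,"wx": 0,"wy": 0,"wz": 0,"hand": 0.3},
  {"x": 0,"y": 0,"z": 0.15,"wx": 0,"wy": 0,"wz": 0,"hand": 0.3},
  {"x": 0,"y": 0,"z": 0.15,"wx": 0,"wy": 0,"wz": 0,"hand": 0.3},
  {"x": 0,"y": 0,"z": 0.15,"wx": 0,"wy": 0,"wz": 0,"hand": 0.3},
  {"x": 0,"y": 0,"z": 0.15,"wx": 0,"wy": 0,"wz": 0,"hand": 0.3},
  {"x": 0,"y": 0,"z": 0,"wx": 0,"wy": 0,"wz": 0,"hand": 0.3},
])

```text
time: 10.4
tool_pos: [0.5058, -0.1027, 0.0006]
tool_rot: [-0.004, 0.478, 0.878, -0.001]
contact_force: [-0.9, 0.0, -0.1]
gripper_width: 0.65
grasp_force: 0.0
```

Run:
```python
from meas import *
st(); r=look('d'); plan((507,-100,1,-.995))
a=cv2.resize(r['top'][150:230,270:370],None,fx=4,fy=4,interpolation=2);b=cv2.resize(r['scene'][180:260,240:340],None,fx=4,fy=4,interpolation=2)
cv2.imwrite('pics/d.png',cv2.hconcat([a,b]))
```

```text
t 10.4 p [ 505.8 -102.7    0.6] al -0.997 zax [-0.009  0.003 -1.   ] w 0.65 g 0.0 F [-0.9  0.  -0.1] q [-0.34  0.03  2.01 -0.    1.11 -0.92]
turn [-0.002 -0.002 -0.002] shift [0.026 0.001 0.026]
```

View pics/d.png

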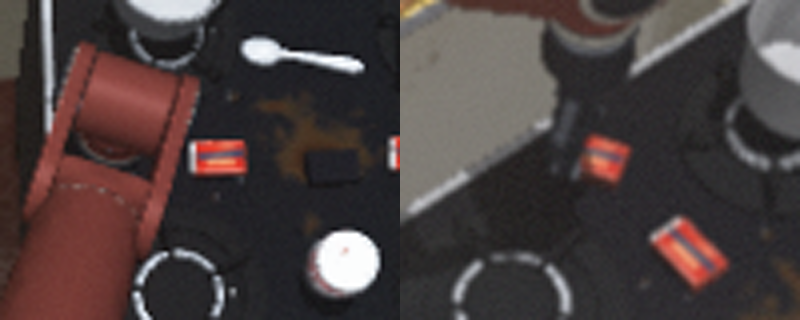

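The near finger straddles the left end of the box at (575,150). I'll shift slightly onto the box and close again.

>>> send_rows([
  {"x": -0.03,"y": 0,"z": -0.015,"wx": 0,"wy": 0,"wz": 0,"hand": 0.3},
  {"x": 0,"y": 0,"z": 0,"wx": 0,"wy": 0,"wz": 0,"hand": 0.3},
  {"x": 0,"y": 0,"z": 0,"wx": 0,"wy": 0,"wz": 0,"hand": -0.4},
  {"x": 0,"y": 0,"z": 0,"wx": 0,"wy": 0,"wz": 0,"hand": -0.4},
  {"x": 0,"y": 0,"z": 0,"wx": 0,"wy": 0,"wz": 0,"hand": -0.4},
  {"x": 0,"y": 0,"z": 0,"wx": 0,"wy": 0,"wz": 0,"hand": -0.4},
  {"x": 0,"y": 0,"z": 0,"wx": 0,"wy": 0,"wz": 0,"hand": -0.4},
  {"x": 0,"y": 0,"z": 0,"wx": 0,"wy": 0,"wz": 0,"hand": -0.4},
  {"x": 0,"y": 0,"z": 0,"wx": 0,"wy": 0,"wz": 0,"hand": -0.4},
  {"x": 0,"y": 0,"z": 0,"wx": 0,"wy": 0,"wz": 0,"hand": -0.4},
])

```text
time: 11.33
tool_pos: [0.5116, -0.1065, 0.0076]
tool_rot: [-0.0, 0.477, 0.879, -0.0]
contact_force: [-0.4, 0.1, -0.4]
gripper_width: 0.298
grasp_force: 0.0
```

Run:
```python
from meas import *
st(); r=look('e'); 
a=cv2.resize(r['top'][150:230,270:370],None,fx=4,fy=4,interpolation=2);b=cv2.resize(r['scene'][180:260,240:340],None,fx=4,fy=4,interpolation=2)
cv2.imwrite('pics/e.png',cv2.hconcat([a,b]))
```

```text
t 11.3 p [ 511.6 -106.5    7.6] al -0.995 zax [-0.  0. -1.] w 0.298 g 0.0 F [-0.4  0.1 -0.4] q [-0.35  0.03  2.   -0.    1.11 -0.92]
```

Run:
```python
from h import *
b=cv2.imread("pics/scene_e.png")
K=7;x0,y0=255,190
z=cv2.resize(b[y0:y0+60,x0:x0+70],None,fx=K,fy=K,interpolation=2)
p=np.array([511.6,-106.5]);Y=np.array([.839,.545])
f=lambda X:tuple(int(v) for v in (proj("scene",np.array(X)/1000)-[x0,y0])*K+K/2)
for s in(-1,1):
    for zz,c in((10,(0,255,0)),(40,(255,255,0))):
        q=p+s*Y*12.7; print(s,zz,f([*q,zz])); cv2.circle(z,f([*q,zz]),3,c,-1)
C=np.array([515.5,-113.3]);u=np.array([.53,-.848]);n=np.array([.848,.53])
for a,bb in((-28,-18),(28,-18),(28,18),(-28,18)):
    cv2.circle(z,f([*(C+a*u+bb*n),17]),3,(255,0,255),-1)
    cv2.circle(z,f([*(C+a*u+bb*n),1]),2,(255,255,255),-1)
cv2.imwrite("pics/e2.png",z)
```

```text
-1 10 (208, 221)
-1 40 (212, 187)
1 10 (224, 181)
1 40 (227, 147)
```

View pics/e2.png

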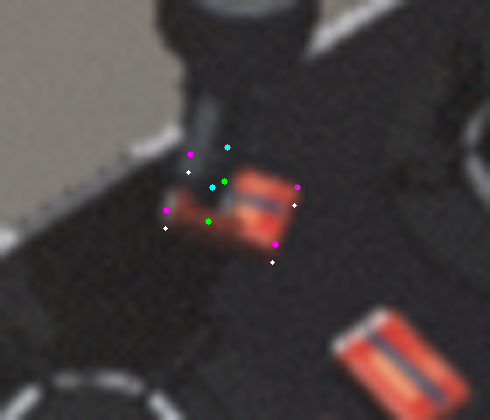

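The predicted box corners (magenta) match the box. The finger ends near (200,195), above the box, although it should reach (208,221). So the tips are really higher than the reading. I'll open, go lower and feel for contact.

>>> send_rows([
  {"x": 0,"y": 0,"z": 0,"wx": 0,"wy": 0,"wz": 0,"hand": 0.3},
  {"x": 0,"y": 0,"z": 0,"wx": 0,"wy": 0,"wz": 0,"hand": 0.3},
  {"x": 0,"y": 0,"z": 0,"wx": 0,"wy": 0,"wz": 0,"hand": 0.3},
  {"x": 0,"y": 0,"z": 0,"wx": 0,"wy": 0,"wz": 0,"hand": 0.3},
  {"x": 0,"y": 0,"z": 0.02,"wx": 0,"wy": 0,"wz": 0,"hand": 0.3},
  {"x": 0,"y": 0,"z": 0.02,"wx": 0,"wy": 0,"wz": 0,"hand": 0.3},
  {"x": 0,"y": 0,"z": 0.015,"wx": 0,"wy": 0,"wz": 0,"hand": 0.3},
  {"x": 0,"y": 0,"z": 0.01,"wx": 0,"wy": 0,"wz": 0,"hand": 0.3},
  {"x": 0,"y": 0,"z": 0,"wx": 0,"wy": 0,"wz": 0,"hand": 0.3},
  {"x": 0,"y": 0,"z": 0,"wx": 0,"wy": 0,"wz": 0,"hand": 0.3},
])

```text
time: 12.27
tool_pos: [0.5115, -0.1065, -0.0023]
tool_rot: [-0.0, 0.477, 0.879, -0.0]
contact_force: [-0.8, -0.2, 0.8]
gripper_width: 0.65
grasp_force: 0.0
```

>>> send_rows([
  {"x": 0,"y": 0,"z": 0,"wx": 0,"wy": 0,"wz": 0,"hand": -0.4},
  {"x": 0,"y": 0,"z": 0,"wx": 0,"wy": 0,"wz": 0,"hand": -0.4},
  {"x": 0,"y": 0,"z": 0,"wx": 0,"wy": 0,"wz": 0,"hand": -0.4},
  {"x": 0,"y": 0,"z": 0,"wx": 0,"wy": 0,"wz": 0,"hand": -0.4},
  {"x": 0,"y": 0,"z": 0,"wx": 0,"wy": 0,"wz": 0,"hand": -0.4},
  {"x": 0,"y": 0,"z": 0,"wx": 0,"wy": 0,"wz": 0,"hand": -0.4},
  {"x": 0,"y": 0,"z": 0,"wx": 0,"wy": 0,"wz": 0,"hand": -0.4},
  {"x": 0,"y": 0,"z": 0,"wx": 0,"wy": 0,"wz": 0,"hand": -0.4},
  {"x": 0,"y": 0,"z": 0,"wx": 0,"wy": 0,"wz": 0,"hand": -0.4},
  {"x": 0,"y": 0,"z": 0,"wx": 0,"wy": 0,"wz": 0,"hand": -0.4},
])

```text
time: 13.1
tool_pos: [0.5117, -0.1065, -0.0021]
tool_rot: [-0.0, 0.477, 0.879, 0.0]
contact_force: [0.7, -0.3, 0.2]
gripper_width: 0.299
grasp_force: 0.0
```

>>> send_rows([
  {"x": 0,"y": 0,"z": 0.01,"wx": 0,"wy": 0,"wz": 0,"hand": -0.4},
  {"x": 0,"y": 0,"z": 0.01,"wx": 0,"wy": 0,"wz": 0,"hand": -0.4},
  {"x": 0,"y": 0,"z": 0,"wx": 0,"wy": 0,"wz": 0,"hand": -0.4},
  {"x": 0,"y": 0,"z": 0,"wx": 0,"wy": 0,"wz": 0,"hand": -0.4},
  {"x": 0,"y": 0,"z": 0,"wx": 0,"wy": 0,"wz": 0,"hand": -0.4},
  {"x": 0,"y": 0,"z": 0,"wx": 0,"wy": 0,"wz": 0,"hand": -0.4},
  {"x": 0,"y": 0,"z": 0,"wx": 0,"wy": 0,"wz": 0,"hand": -0.4},
  {"x": 0,"y": 0,"z": 0,"wx": 0,"wy": 0,"wz": 0,"hand": -0.4},
  {"x": 0,"y": 0,"z": 0,"wx": 0,"wy": 0,"wz": 0,"hand": -0.4},
  {"x": 0,"y": 0,"z": 0,"wx": 0,"wy": 0,"wz": 0,"hand": -0.4},
])

```text
time: 13.93
tool_pos: [0.5118, -0.1066, -0.005]
tool_rot: [0.0, 0.477, 0.879, 0.0]
contact_force: [0.2, 0.1, 1.8]
gripper_width: 0.302
grasp_force: 0.4
```

Run:
```python
from h import *
st(); r=look("f")
for n in r: print(n,[b for b in boxes(n,r[n],(0,0,512,384)) if 450<b[0]<560 and b[1]<0])
```

```text
t 13.9 p [ 511.8 -106.6   -5. ] al -0.995 zax [ 0. -0. -1.] w 0.302 g 0.4 F [0.2 0.1 1.8] q [-0.35  0.05  2.   -0.    1.09 -0.92]
scene [[507.2, -453.8, 52.6, 16.6, -88.7], [531.1, -453.2, 51.6, 12.2, -89.0], [516.6, -239.1, 52.1, 36.7, 89.2], [516.8, -135.3, 21.1, 16.4, -36.9]]
top [[509.4, -450.7, 47.4, 17.9, 85.8], [516.7, -236.9, 52.1, 35.4, 88.9], [530.3, -452.3, 48.1, 8.9, 88.9], [519.4, -183.0, 169.1, 16.8, -18.8]]
```

>>> send_rows([
  {"x": 0,"y": 0,"z": 0,"wx": 0,"wy": 0,"wz": 0,"hand": 0.3},
  {"x": 0,"y": 0,"z": 0,"wx": 0,"wy": 0,"wz": 0,"hand": 0.3},
  {"x": 0,"y": 0,"z": 0,"wx": 0,"wy": 0,"wz": 0,"hand": 0.3},
  {"x": 0,"y": 0,"z": 0,"wx": 0,"wy": 0,"wz": 0,"hand": 0.3},
  {"x": 0,"y": 0,"z": 0.01,"wx": 0,"wy": 0,"wz": 0,"hand": 0.3},
  {"x": 0,"y": 0,"z": 0.01,"wx": 0,"wy": 0,"wz": 0,"hand": 0.3},
  {"x": 0,"y": 0,"z": 0.01,"wx": 0,"wy": 0,"wz": 0,"hand": 0.3},
  {"x": 0,"y": 0,"z": 0.01,"wx": 0,"wy": 0,"wz": 0,"hand": 0.3},
  {"x": 0,"y": 0,"z": 0,"wx": 0,"wy": 0,"wz": 0,"hand": 0.3},
  {"x": 0,"y": 0,"z": 0,"wx": 0,"wy": 0,"wz": 0,"hand": 0.3},
])

```text
time: 14.87
tool_pos: [0.5115, -0.1065, -0.0113]
tool_rot: [-0.0, 0.477, 0.879, -0.0]
contact_force: [-0.2, -0.3, -0.5]
gripper_width: 0.651
grasp_force: 0.0
```

Run:
```python
from h import *
st()
```

```text
t 14.9 p [ 511.5 -106.5  -11.3] al -0.995 zax [-0.  0. -1.] w 0.651 g 0.0 F [-0.2 -0.3 -0.5] q [-0.35  0.06  2.   -0.    1.08 -0.92]
```

>>> send_rows([
  {"x": 0,"y": 0,"z": 0.01,"wx": 0,"wy": 0,"wz": 0,"hand": 0.3},
  {"x": 0,"y": 0,"z": 0,"wx": 0,"wy": 0,"wz": 0,"hand": -0.4},
  {"x": 0,"y": 0,"z": 0,"wx": 0,"wy": 0,"wz": 0,"hand": -0.4},
  {"x": 0,"y": 0,"z": 0,"wx": 0,"wy": 0,"wz": 0,"hand": -0.4},
  {"x": 0,"y": 0,"z": 0,"wx": 0,"wy": 0,"wz": 0,"hand": -0.4},
  {"x": 0,"y": 0,"z": 0,"wx": 0,"wy": 0,"wz": 0,"hand": -0.4},
  {"x": 0,"y": 0,"z": 0,"wx": 0,"wy": 0,"wz": 0,"hand": -0.4},
  {"x": 0,"y": 0,"z": 0,"wx": 0,"wy": 0,"wz": 0,"hand": -0.4},
  {"x": 0,"y": 0,"z": 0,"wx": 0,"wy": 0,"wz": 0,"hand": -0.4},
  {"x": 0,"y": 0,"z": 0,"wx": 0,"wy": 0,"wz": 0,"hand": -0.4},
])

```text
time: 15.7
tool_pos: [0.5121, -0.1067, -0.0122]
tool_rot: [0.0, 0.477, 0.879, 0.0]
contact_force: [0.6, -0.3, 3.2]
gripper_width: 0.4
grasp_force: 59.8
```

Run:
```python
from h import *
st()
X=cup(-51,72); plan((511.5,-106.5,130,-.995),(*X,130,PSI),(*X,-8,PSI))
```

```text
t 15.7 p [ 512.1 -106.7  -12.2] al -0.995 zax [ 0.001 -0.    -1.   ] w 0.4 g 59.8 F [ 0.6 -0.3  3.2] q [-0.35  0.06  2.   -0.    1.07 -0.92]
turn [ 0.001  0.001 -0.   ] shift [ 0.003 -0.003 -0.948]
turn [ 0.     0.    -1.449] shift [-0.597  2.924  0.   ]
turn [0. 0. 0.] shift [0.   0.   0.92]
```

Grasped (width 0.40, 60 N), so the z reading is about 20 mm lower than the real tip height. From here I'll use the reading empirically: −12 is box level. Now lift and carry to bay 3.

>>> send_rows([
  {"x": 0,"y": 0,"z": -0.15,"wx": 0,"wy": 0,"wz": 0,"hand": -0.4},
  {"x": 0,"y": 0,"z": -0.2,"wx": 0,"wy": 0,"wz": 0,"hand": -0.4},
  {"x": 0,"y": 0,"z": -0.2,"wx": 0,"wy": 0,"wz": -0.1,"hand": -0.4},
  {"x": 0,"y": 0,"z": -0.2,"wx": 0,"wy": 0,"wz": -0.145,"hand": -0.4},
  {"x": 0,"y": 0,"z": -0.2,"wx": 0,"wy": 0,"wz": -0.145,"hand": -0.4},
  {"x": 0,"y": 0,"z": 0,"wx": 0,"wy": 0,"wz": -0.145,"hand": -0.4},
  {"x": 0,"y": 0,"z": 0,"wx": 0,"wy": 0,"wz": -0.145,"hand": -0.4},
  {"x": 0,"y": 0,"z": 0,"wx": 0,"wy": 0,"wz": -0.145,"hand": -0.4},
  {"x": 0,"y": 0,"z": 0,"wx": 0,"wy": 0,"wz": -0.145,"hand": -0.4},
  {"x": 0,"y": 0,"z": 0,"wx": 0,"wy": 0,"wz": -0.145,"hand": -0.4},
])

```text
time: 16.53
tool_pos: [0.511, -0.1062, 0.129]
tool_rot: [-0.001, 0.057, 0.998, 0.0]
contact_force: [-0.6, 0.9, 0.3]
gripper_width: 0.397
grasp_force: 59.6
```

>>> send_rows([
  {"x": 0,"y": 0,"z": 0,"wx": 0,"wy": 0,"wz": -0.145,"hand": -0.4},
  {"x": 0,"y": 0,"z": 0,"wx": 0,"wy": 0,"wz": -0.145,"hand": -0.4},
  {"x": -0.05,"y": 0.24,"z": 0,"wx": 0,"wy": 0,"wz": 0,"hand": -0.4},
  {"x": -0.05,"y": 0.24,"z": 0,"wx": 0,"wy": 0,"wz": 0,"hand": -0.4},
  {"x": -0.05,"y": 0.24,"z": 0,"wx": 0,"wy": 0,"wz": 0,"hand": -0.4},
  {"x": -0.05,"y": 0.24,"z": 0,"wx": 0,"wy": 0,"wz": 0,"hand": -0.4},
  {"x": -0.05,"y": 0.24,"z": 0,"wx": 0,"wy": 0,"wz": 0,"hand": -0.4},
  {"x": -0.05,"y": 0.24,"z": 0,"wx": 0,"wy": 0,"wz": 0,"hand": -0.4},
  {"x": -0.05,"y": 0.24,"z": 0,"wx": 0,"wy": 0,"wz": 0,"hand": -0.4},
  {"x": -0.05,"y": 0.24,"z": 0,"wx": 0,"wy": 0,"wz": 0,"hand": -0.4},
])

```text
time: 17.37
tool_pos: [0.5393, 0.188, 0.129]
tool_rot: [-0.001, -0.054, 0.999, -0.0]
contact_force: [1.3, -0.1, -0.0]
gripper_width: 0.394
grasp_force: 59.6
```

Run:
```python
from h import *
st()
X=cup(-50,72); plan((*X,130,PSI),(*X,-11,PSI))
```

```text
t 17.4 p [539.3 188.  129. ] al 0.108 zax [-0.002 -0.    -1.   ] w 0.394 g 59.6 F [ 1.3 -0.1 -0. ] q [ 0.21 -0.01  1.81 -0.    1.34 -1.47]
turn [-0.    -0.002 -0.044] shift [-0.141  1.007 -0.006]
turn [0. 0. 0.] shift [0.   0.   0.94]
```

>>> send_rows([
  {"x": 0,"y": 0,"z": 0,"wx": 0,"wy": 0,"wz": -0.044,"hand": -0.4},
  {"x": 0.025,"y": 0.202,"z": 0,"wx": 0,"wy": 0,"wz": 0,"hand": -0.4},
  {"x": 0.025,"y": 0.202,"z": 0,"wx": 0,"wy": 0,"wz": 0,"hand": -0.4},
  {"x": 0.025,"y": 0.202,"z": 0,"wx": 0,"wy": 0,"wz": 0,"hand": -0.4},
  {"x": 0.025,"y": 0.202,"z": 0,"wx": 0,"wy": 0,"wz": 0,"hand": -0.4},
  {"x": 0.025,"y": 0.2,"z": 0,"wx": 0,"wy": 0,"wz": 0,"hand": -0.4},
  {"x": 0,"y": 0,"z": 0.2,"wx": 0,"wy": 0,"wz": 0,"hand": -0.4},
  {"x": 0,"y": 0,"z": 0.2,"wx": 0,"wy": 0,"wz": 0,"hand": -0.4},
  {"x": 0,"y": 0,"z": 0.2,"wx": 0,"wy": 0,"wz": 0,"hand": -0.4},
  {"x": 0,"y": 0,"z": 0.2,"wx": 0,"wy": 0,"wz": 0,"hand": -0.4},
])

```text
time: 18.2
tool_pos: [0.4991, 0.3332, 0.0079]
tool_rot: [-0.001, -0.072, 0.997, -0.0]
contact_force: [-0.2, 0.1, 0.2]
gripper_width: 0.393
grasp_force: 59.7
```

Run:
```python
from h import *
st()
plan((*cup(-90,72),-11,PSI),(*cup(-50,72),-11,PSI))
```

```text
t 18.2 p [499.1 333.2   7.9] al 0.144 zax [-0.001 -0.001 -1.   ] w 0.393 g 59.7 F [-0.2  0.1  0.2] q [ 0.46  0.2   1.81 -0.    1.13 -1.25]
turn [-0.001 -0.002  0.001] shift [-0.001  0.011  0.126]
turn [0. 0. 0.] shift [-0.267  0.     0.   ]
```

>>> send_rows([
  {"x": 0,"y": 0.011,"z": 0.07,"wx": 0,"wy": 0,"wz": 0,"hand": -0.4},
  {"x": 0,"y": 0,"z": 0.06,"wx": 0,"wy": 0,"wz": 0,"hand": -0.4},
  {"x": -0.06,"y": 0,"z": 0,"wx": 0,"wy": 0,"wz": 0,"hand": -0.4},
  {"x": -0.06,"y": 0,"z": 0,"wx": 0,"wy": 0,"wz": 0,"hand": -0.4},
  {"x": -0.06,"y": 0,"z": 0,"wx": 0,"wy": 0,"wz": 0,"hand": -0.4},
  {"x": -0.06,"y": 0,"z": 0,"wx": 0,"wy": 0,"wz": 0,"hand": -0.4},
  {"x": -0.027,"y": 0,"z": 0,"wx": 0,"wy": 0,"wz": 0,"hand": -0.4},
  {"x": 0,"y": 0,"z": 0,"wx": 0,"wy": 0,"wz": 0,"hand": -0.4},
  {"x": 0,"y": 0,"z": 0,"wx": 0,"wy": 0,"wz": 0,"hand": -0.4},
  {"x": 0,"y": 0,"z": 0,"wx": 0,"wy": 0,"wz": 0,"hand": -0.4},
])

```text
time: 19.03
tool_pos: [0.5362, 0.3398, -0.0106]
tool_rot: [-0.005, -0.071, 0.997, -0.001]
contact_force: [-11.9, -1.3, 1.7]
gripper_width: 0.395
grasp_force: 60.4
```

Run:
```python
from h import *
st()
plan((*cup(-50,72),-12,PSI))
```

```text
t 19.0 p [536.2 339.8 -10.6] al 0.141 zax [-0.009 -0.002 -1.   ] w 0.395 g 60.4 F [-11.9  -1.3   1.7] q [ 0.45  0.3   1.72  0.    1.12 -1.27]
turn [-0.001 -0.012 -0.002] shift [-0.017  0.003  0.009]
```

>>> send_rows([
  {"x": 0.02,"y": 0,"z": 0,"wx": 0,"wy": 0,"wz": 0,"hand": -0.4},
  {"x": 0,"y": 0,"z": 0,"wx": 0,"wy": 0,"wz": 0,"hand": 0.1},
  {"x": 0,"y": 0,"z": 0,"wx": 0,"wy": 0,"wz": 0,"hand": 0.1},
  {"x": 0,"y": 0,"z": 0,"wx": 0,"wy": 0,"wz": 0,"hand": 0.1},
  {"x": 0,"y": 0,"z": 0,"wx": 0,"wy": 0,"wz": 0,"hand": 0.1},
  {"x": 0.1,"y": 0,"z": -0.15,"wx": 0,"wy": 0,"wz": 0,"hand": 0.1},
  {"x": 0.2,"y": 0,"z": -0.15,"wx": 0,"wy": 0,"wz": 0,"hand": 0.1},
  {"x": 0.2,"y": 0,"z": -0.2,"wx": 0,"wy": 0,"wz": 0,"hand": 0.1},
  {"x": 0.1,"y": 0,"z": -0.2,"wx": 0,"wy": 0,"wz": 0,"hand": 0.1},
  {"x": 0,"y": -0.2,"z": -0.1,"wx": 0,"wy": 0,"wz": 0,"hand": 0.1},
])

```text
time: 19.87
tool_pos: [0.4525, 0.3012, 0.115]
tool_rot: [0.004, -0.074, 0.997, 0.002]
contact_force: [2.0, -0.7, 1.0]
gripper_width: 0.547
grasp_force: 0.0
```

>>> send_rows([
  {"x": 0,"y": -0.25,"z": 0,"wx": 0,"wy": 0,"wz": 0,"hand": 0.1},
  {"x": 0,"y": -0.25,"z": 0,"wx": 0,"wy": 0,"wz": 0,"hand": 0.1},
  {"x": 0,"y": -0.25,"z": 0,"wx": 0,"wy": 0,"wz": 0,"hand": 0.1},
  {"x": 0,"y": -0.25,"z": 0,"wx": 0,"wy": 0,"wz": 0,"hand": 0.1},
  {"x": 0,"y": -0.25,"z": 0,"wx": 0,"wy": 0,"wz": 0,"hand": 0.1},
  {"x": 0,"y": -0.25,"z": 0,"wx": 0,"wy": 0,"wz": 0,"hand": 0.1},
  {"x": 0,"y": -0.25,"z": 0,"wx": 0,"wy": 0,"wz": 0,"hand": 0.1},
  {"x": 0,"y": -0.25,"z": 0,"wx": 0,"wy": 0,"wz": 0,"hand": 0.1},
  {"x": 0,"y": 0,"z": 0,"wx": 0,"wy": 0,"wz": 0,"hand": 0.1},
  {"x": 0,"y": 0,"z": 0,"wx": 0,"wy": 0,"wz": 0,"hand": 0.1},
])

```text
time: 20.7
tool_pos: [0.4965, -0.0015, 0.1112]
tool_rot: [0.002, -0.069, 0.998, -0.001]
contact_force: [-0.3, 0.7, -0.4]
gripper_width: 0.55
grasp_force: 0.0
```

```bash
cat >> meas.py <<'E'
def incup(n,im):
    """red boxes near the cupboard, corners in cupboard mm at z=16"""
    hsv=cv2.cvtColor(im,cv2.COLOR_BGR2HSV)
    m=(((hsv[...,0]<9)|(hsv[...,0]>168))&(hsv[...,1]>130)&(hsv[...,2]>70)).astype(np.uint8)
    c,s=np.cos(PSI),np.sin(PSI);M=np.array([[c,s],[-s,c]])
    for q in cv2.findContours(cv2.dilate(m,np.ones((2,2))),0,cv2.CHAIN_APPROX_NONE)[0]:
        P=np.array([onz(n,p[0],.016)[:2] for p in q])*1000; P=(P-O)@M.T
        if len(q)>6 and abs(P.mean(0)[1])<130 and -160<P.mean(0)[0]<40: print(n,"min",P.min(0).round(),"max",P.max(0).round(),len(q))
E
python3 - <<'E'
from meas import *
st(); r=look("g")
for n in r: incup(n,r[n])
print([b for b in boxes("scene",r["scene"],(0,0,512,384)) if 400<b[0]<650 and b[1]<0])
a=cv2.resize(r['top'][150:220,170:270],None,fx=4,fy=4,interpolation=2);b=cv2.resize(r['scene'][110:180,195:295],None,fx=4,fy=4,interpolation=2)
cv2.imwrite('pics/g.png',cv2.hconcat([a,b]))
E
```

```text
t 20.7 p [496.5  -1.5 111.2] al 0.139 zax [ 0.003 -0.001 -1.   ] w 0.55 g 0.0 F [-0.3  0.7 -0.4] q [-0.15 -0.18  2.   -0.    1.31 -1.86]
scene min [-71.  42.] max [-31.  89.] 32
top min [-73.  74.] max [-32.  88.] 21
top min [-73.  52.] max [-32.  69.] 22
[[507.2, -453.8, 52.6, 16.6, -88.7], [531.1, -453.2, 51.6, 12.2, -89.0], [516.1, -238.8, 52.1, 36.4, -89.2]]
```

View pics/g.png

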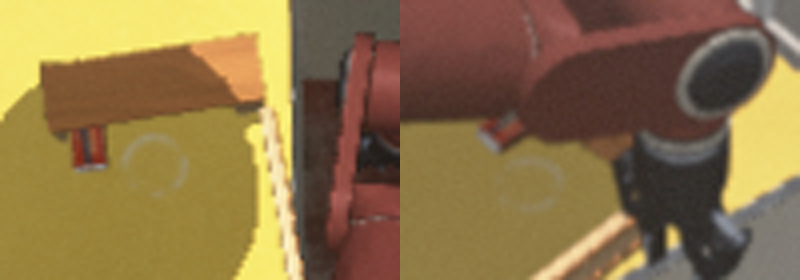

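The box stands straight in front of bay 3: top-crop pixels (73–105,122–168), cupboard x −77 to about −21, y 52 to 88. I'll regrasp it nearer its tail, move it about 2 mm left and feed it deeper.

Run:
```python
from h import *
plan((*cup(-62,71.6),110,PSI),(*cup(-62,71.6),-12,PSI),(*cup(-53,73.5),-12,PSI))
```

```text
turn [-0.001  0.002 -0.   ] shift [-0.526  2.198  0.004]
turn [0. 0. 0.] shift [0.    0.    0.813]
turn [0. 0. 0.] shift [-0.06   0.013  0.   ]
```

>>> send_rows([
  {"x": -0.058,"y": 0.244,"z": 0,"wx": 0,"wy": 0,"wz": 0,"hand": 0.3},
  {"x": -0.058,"y": 0.244,"z": 0,"wx": 0,"wy": 0,"wz": 0,"hand": 0.3},
  {"x": -0.058,"y": 0.244,"z": 0,"wx": 0,"wy": 0,"wz": 0,"hand": 0.3},
  {"x": -0.058,"y": 0.244,"z": 0,"wx": 0,"wy": 0,"wz": 0,"hand": 0.3},
  {"x": -0.058,"y": 0.244,"z": 0,"wx": 0,"wy": 0,"wz": 0,"hand": 0.3},
  {"x": -0.058,"y": 0.244,"z": 0,"wx": 0,"wy": 0,"wz": 0,"hand": 0.3},
  {"x": -0.058,"y": 0.244,"z": 0,"wx": 0,"wy": 0,"wz": 0,"hand": 0.3},
  {"x": -0.058,"y": 0.244,"z": 0,"wx": 0,"wy": 0,"wz": 0,"hand": 0.3},
  {"x": -0.06,"y": 0.244,"z": 0,"wx": 0,"wy": 0,"wz": 0,"hand": 0.3},
  {"x": 0,"y": 0,"z": 0.1,"wx": 0,"wy": 0,"wz": 0,"hand": 0.3},
])

```text
time: 21.63
tool_pos: [0.5271, 0.3469, 0.099]
tool_rot: [0.004, -0.075, 0.997, 0.003]
contact_force: [0.4, -1.6, 0.7]
gripper_width: 0.654
grasp_force: 0.0
```

>>> send_rows([
  {"x": 0,"y": 0,"z": 0.2,"wx": 0,"wy": 0,"wz": 0,"hand": 0.3},
  {"x": 0,"y": 0,"z": 0.2,"wx": 0,"wy": 0,"wz": 0,"hand": 0.3},
  {"x": 0,"y": 0,"z": 0.1,"wx": 0,"wy": 0,"wz": 0,"hand": 0.3},
  {"x": 0,"y": 0,"z": 0,"wx": 0,"wy": 0,"wz": 0,"hand": 0.3},
  {"x": 0,"y": 0,"z": 0,"wx": 0,"wy": 0,"wz": 0,"hand": 0.3},
  {"x": 0,"y": 0,"z": 0,"wx": 0,"wy": 0,"wz": 0,"hand": 0.3},
  {"x": 0,"y": 0,"z": 0,"wx": 0,"wy": 0,"wz": 0,"hand": 0.3},
  {"x": 0,"y": 0,"z": 0,"wx": 0,"wy": 0,"wz": 0,"hand": 0.3},
  {"x": 0,"y": 0,"z": 0,"wx": 0,"wy": 0,"wz": 0,"hand": 0.3},
  {"x": 0,"y": 0,"z": 0,"wx": 0,"wy": 0,"wz": 0,"hand": 0.3},
])

```text
time: 22.47
tool_pos: [0.5265, 0.3382, 0.021]
tool_rot: [0.001, -0.071, 0.997, 0.0]
contact_force: [-0.1, 0.9, -0.1]
gripper_width: 0.651
grasp_force: 0.0
```

Run:
```python
from h import *
st()
plan((*cup(-62,71.6),-12,PSI),(*cup(-53,73.5),-12,PSI))
```

```text
t 22.5 p [526.5 338.2  21. ] al 0.143 zax [ 0.002  0.001 -1.   ] w 0.651 g 0.0 F [-0.1  0.9 -0.1] q [ 0.45  0.24  1.74 -0.    1.16 -1.26]
turn [ 0.001  0.002 -0.   ] shift [-0.002  0.001  0.22 ]
turn [0. 0. 0.] shift [-0.06   0.013  0.   ]
```

>>> send_rows([
  {"x": 0,"y": 0,"z": 0.12,"wx": 0,"wy": 0,"wz": 0,"hand": 0.3},
  {"x": 0,"y": 0,"z": 0.1,"wx": 0,"wy": 0,"wz": 0,"hand": 0.3},
  {"x": 0,"y": 0,"z": 0,"wx": 0,"wy": 0,"wz": 0,"hand": 0.3},
  {"x": 0,"y": 0,"z": 0,"wx": 0,"wy": 0,"wz": 0,"hand": -0.4},
  {"x": 0,"y": 0,"z": 0,"wx": 0,"wy": 0,"wz": 0,"hand": -0.4},
  {"x": 0,"y": 0,"z": 0,"wx": 0,"wy": 0,"wz": 0,"hand": -0.4},
  {"x": 0,"y": 0,"z": 0,"wx": 0,"wy": 0,"wz": 0,"hand": -0.4},
  {"x": -0.03,"y": 0.013,"z": 0,"wx": 0,"wy": 0,"wz": 0,"hand": -0.4},
  {"x": -0.03,"y": 0,"z": 0,"wx": 0,"wy": 0,"wz": 0,"hand": -0.4},
  {"x": 0,"y": 0,"z": 0,"wx": 0,"wy": 0,"wz": 0,"hand": -0.4},
])

```text
time: 23.3
tool_pos: [0.5359, 0.3416, -0.0125]
tool_rot: [0.001, -0.071, 0.997, 0.0]
contact_force: [-0.2, -0.2, 0.5]
gripper_width: 0.399
grasp_force: 59.6
```

```bash
python3 -c "
from h import *
st()"
```

```text
t 23.3 p [535.9 341.6 -12.5] al 0.143 zax [ 0.002  0.001 -1.   ] w 0.399 g 59.6 F [-0.2 -0.2  0.5] q [ 0.45  0.3   1.73 -0.    1.11 -1.26]
```

>>> send_rows([
  {"x": 0,"y": 0,"z": 0,"wx": 0,"wy": 0,"wz": 0,"hand": 0.1},
  {"x": 0,"y": 0,"z": 0,"wx": 0,"wy": 0,"wz": 0,"hand": 0.1},
  {"x": 0,"y": 0,"z": 0,"wx": 0,"wy": 0,"wz": 0,"hand": 0.1},
  {"x": 0.155,"y": 0,"z": 0,"wx": 0,"wy": 0,"wz": 0,"hand": 0.1},
  {"x": 0.155,"y": 0,"z": -0.03,"wx": 0,"wy": 0,"wz": 0,"hand": 0.1},
  {"x": 0,"y": 0,"z": 0,"wx": 0,"wy": 0,"wz": 0,"hand": -1},
  {"x": 0,"y": 0,"z": 0,"wx": 0,"wy": -0.139,"wz": 0,"hand": -1},
  {"x": 0,"y": 0,"z": 0,"wx": 0,"wy": -0.139,"wz": 0,"hand": -1},
  {"x": 0,"y": 0,"z": 0,"wx": 0,"wy": -0.139,"wz": 0,"hand": -1},
  {"x": 0,"y": 0,"z": 0,"wx": 0,"wy": -0.139,"wz": 0,"hand": -1},
])

```text
time: 24.13
tool_pos: [0.4894, 0.3353, -0.0072]
tool_rot: [0.219, -0.07, 0.973, 0.017]
contact_force: [1.3, -0.9, -0.2]
gripper_width: 0.004
grasp_force: 0.0
```

Run:
```python
from meas import *
st(); r=look("h")
for n in r: incup(n,r[n])
plan((*cup(-70,72.5),-10,PSI,.436),(*cup(-25,72.5),-10,PSI,.436))
a=cv2.resize(r['top'][150:220,170:270],None,fx=4,fy=4,interpolation=2);b=cv2.resize(r['scene'][110:180,180:280],None,fx=4,fy=4,interpolation=2)
cv2.imwrite('pics/h.png',cv2.hconcat([a,b]))
```

```text
t 24.1 p [489.4 335.3  -7.2] al 0.143 zax [ 0.425  0.063 -0.903] w 0.004 g 0.0 F [ 1.3 -0.9 -0.2] q [ 0.56  0.01  2.11 -0.3   0.63 -0.94]
scene min [-60.  46.] max [-14.  85.] 32
top min [-62.  53.] max [-31.  89.] 32
turn [-0.003 -0.007  0.004] shift [-0.223  0.003  0.087]
turn [0. 0. 0.] shift [-0.272  0.     0.127]
```

View pics/h.png

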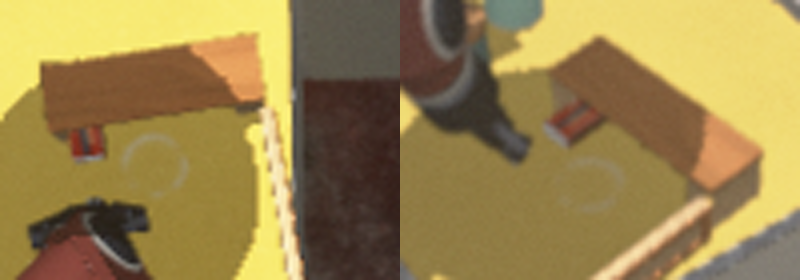

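The box is now deeper in front of bay 3 and straight. The shut, tilted finger tip is at scene crop (522,152). I'll check which tip offset explains that.

Run:
```python
from h import *
s,p,R=cur(); z=R.as_matrix()[:,2]
f=lambda n,X,x0,y0,k: ((proj(n,X)-[x0,y0])*4+[k,0]).round()
for nm,q in (("asread",p),("tool20",p-.02*z),("world20",p+[0,0,.02])):
    print(nm,(q*1000).round(),f("scene",q,180,110,400),f("top",q,170,150,0))
```

```text
asread [483. 333. -12.] [522. 171.] [ 97. 201.]
tool20 [475. 332.   6.] [514. 162.] [ 96. 205.]
world20 [483. 333.   8.] [520. 157.] [ 95. 197.]
```

>>> send_rows([
  {"x": -0.042,"y": 0,"z": 0.02,"wx": 0,"wy": 0,"wz": 0,"hand": -1},
  {"x": -0.042,"y": 0,"z": 0.02,"wx": 0,"wy": 0,"wz": 0,"hand": -1},
  {"x": -0.042,"y": 0,"z": 0.02,"wx": 0,"wy": 0,"wz": 0,"hand": -1},
  {"x": -0.042,"y": 0,"z": 0.02,"wx": 0,"wy": 0,"wz": 0,"hand": -1},
  {"x": -0.042,"y": 0,"z": 0.02,"wx": 0,"wy": 0,"wz": 0,"hand": -1},
  {"x": -0.042,"y": 0,"z": 0.02,"wx": 0,"wy": 0,"wz": 0,"hand": -1},
  {"x": -0.042,"y": 0,"z": 0.02,"wx": 0,"wy": 0,"wz": 0,"hand": -1},
  {"x": -0.042,"y": 0,"z": 0.02,"wx": 0,"wy": 0,"wz": 0,"hand": -1},
  {"x": 0,"y": 0,"z": 0,"wx": 0,"wy": 0,"wz": 0,"hand": -1},
  {"x": 0,"y": 0,"z": 0,"wx": 0,"wy": 0,"wz": 0,"hand": -1},
])

```text
time: 25.07
tool_pos: [0.5441, 0.3425, -0.0091]
tool_rot: [0.216, -0.07, 0.974, 0.015]
contact_force: [-0.3, -0.5, 1.3]
gripper_width: -0.001
grasp_force: 0.0
```

```bash
cat >> h.py <<'E'
def cst():
    s,p,R=cur();d=p[:2]*1000-O;c,q=np.cos(PSI),np.sin(PSI)
    f=s["contact_force"];print("cup",np.round([c*d[0]+q*d[1],-q*d[0]+c*d[1],p[2]*1000],1),"Fcup",np.round([c*f[0]+q*f[1],-q*f[0]+c*f[1],f[2]],1))
E
python3 - <<'E'
from meas import *
cst(); r=look("i")
for n in r: incup(n,r[n])
E
```

```text
cup [-44.4  73.2  -9.1] Fcup [-0.3 -0.5  1.3]
scene min [-43.  50.] max [-18.  69.] 14
top min [-46.  55.] max [-30.  70.] 12
top min [-46.  77.] max [-28.  88.] 11
```

>>> send_rows([
  {"x": -0.012,"y": -0.002,"z": 0.006,"wx": 0,"wy": 0,"wz": 0,"hand": -1},
  {"x": -0.012,"y": -0.002,"z": 0.006,"wx": 0,"wy": 0,"wz": 0,"hand": -1},
  {"x": -0.012,"y": 0,"z": 0.006,"wx": 0,"wy": 0,"wz": 0,"hand": -1},
  {"x": -0.012,"y": 0,"z": 0.006,"wx": 0,"wy": 0,"wz": 0,"hand": -1},
  {"x": -0.012,"y": 0,"z": 0.006,"wx": 0,"wy": 0,"wz": 0,"hand": -1},
  {"x": -0.012,"y": 0,"z": 0.006,"wx": 0,"wy": 0,"wz": 0,"hand": -1},
  {"x": 0,"y": 0,"z": 0,"wx": 0,"wy": 0,"wz": 0,"hand": -1},
  {"x": 0,"y": 0,"z": 0,"wx": 0,"wy": 0,"wz": 0,"hand": -1},
  {"x": 0,"y": 0,"z": 0,"wx": 0,"wy": 0,"wz": 0,"hand": -1},
  {"x": 0,"y": 0,"z": 0,"wx": 0,"wy": 0,"wz": 0,"hand": -1},
])

```text
time: 26.0
tool_pos: [0.5557, 0.3437, -0.0094]
tool_rot: [0.216, -0.07, 0.974, 0.015]
contact_force: [0.1, 0.2, -0.0]
gripper_width: 0.001
grasp_force: 0.0
```

Run:
```python
from meas import *
cst(); r=look("j")
for n in r: incup(n,r[n])
```

```text
cup [-32.7  72.7  -9.4] Fcup [ 0.2  0.2 -0. ]
scene min [-32.  46.] max [-15.  67.] 11
top min [-35.  64.] max [-28.  82.] 10
```

>>> send_rows([
  {"x": -0.009,"y": 0,"z": 0.004,"wx": 0,"wy": 0,"wz": 0,"hand": -1},
  {"x": -0.009,"y": 0,"z": 0.004,"wx": 0,"wy": 0,"wz": 0,"hand": -1},
  {"x": -0.009,"y": 0,"z": 0.004,"wx": 0,"wy": 0,"wz": 0,"hand": -1},
  {"x": -0.009,"y": 0,"z": 0.004,"wx": 0,"wy": 0,"wz": 0,"hand": -1},
  {"x": -0.009,"y": 0,"z": 0.004,"wx": 0,"wy": 0,"wz": 0,"hand": -1},
  {"x": -0.009,"y": 0,"z": 0.004,"wx": 0,"wy": 0,"wz": 0,"hand": -1},
  {"x": 0,"y": 0,"z": 0,"wx": 0,"wy": 0,"wz": 0,"hand": -1},
  {"x": 0,"y": 0,"z": 0,"wx": 0,"wy": 0,"wz": 0,"hand": -1},
  {"x": 0,"y": 0,"z": 0,"wx": 0,"wy": 0,"wz": 0,"hand": -1},
  {"x": 0,"y": 0,"z": 0,"wx": 0,"wy": 0,"wz": 0,"hand": -1},
])

```text
time: 26.93
tool_pos: [0.5615, 0.3446, -0.0098]
tool_rot: [0.213, -0.07, 0.974, 0.014]
contact_force: [-19.8, -3.0, 14.6]
gripper_width: -0.001
grasp_force: 12.1
```

Run:
```python
from meas import *
cst(); r=look("k")
for n in r: incup(n,r[n])
```

```text
cup [-26.8  72.8  -9.8] Fcup [-20.1  -0.2  14.6]
scene min [-28.  50.] max [-17.  64.] 7
```

The push force rose to 20 N at the stop, so the box is against the back wall. I'll retreat and head for the second box.

>>> send_rows([
  {"x": 0.1,"y": 0,"z": -0.05,"wx": 0,"wy": 0,"wz": 0,"hand": -1},
  {"x": 0.18,"y": 0,"z": -0.085,"wx": 0,"wy": 0,"wz": 0,"hand": -1},
  {"x": 0.18,"y": 0,"z": -0.085,"wx": 0,"wy": 0,"wz": 0,"hand": -1},
  {"x": 0,"y": 0,"z": -0.2,"wx": 0,"wy": 0.139,"wz": 0,"hand": 0.3},
  {"x": 0,"y": 0,"z": -0.2,"wx": 0,"wy": 0.139,"wz": 0,"hand": 0.3},
  {"x": 0,"y": 0,"z": -0.2,"wx": 0,"wy": 0.139,"wz": 0,"hand": 0.3},
  {"x": 0,"y": 0,"z": -0.2,"wx": 0,"wy": 0.139,"wz": 0,"hand": 0.3},
  {"x": 0,"y": -0.2,"z": 0,"wx": 0,"wy": 0,"wz": 0,"hand": 0.3},
  {"x": 0,"y": -0.25,"z": 0,"wx": 0,"wy": 0,"wz": 0,"hand": 0.3},
  {"x": 0,"y": -0.25,"z": 0,"wx": 0,"wy": 0,"wz": 0,"hand": 0.3},
])

```text
time: 27.87
tool_pos: [0.4733, 0.225, 0.1076]
tool_rot: [0.001, -0.072, 0.997, 0.0]
contact_force: [-0.1, -1.1, 0.3]
gripper_width: 0.647
grasp_force: 0.0
```

Run:
```python
from meas import *
st();cst(); r=look("l")
for n in r:
    incup(n,r[n])
    print(n,[b for b in boxes(n,r[n],(0,0,512,384)) if 400<b[0]<650 and b[1]<0])
    # white/bright end profile in front of bay 3: scan along cup x at y=72, z=8
    hsv=cv2.cvtColor(r[n],cv2.COLOR_BGR2HSV)
    for y in (66,72,78):print([tuple(int(v) for v in hsv[tuple(np.round(proj(n,np.array([*cup(x,y),8])/1000)).astype(int)[::-1])]) for x in range(-48,-22,4)])
plan((517,-223,110,-1.571),(517,-223,-12,-1.571))
```

```text
t 27.9 p [473.3 225.  107.6] al 0.145 zax [ 0.003  0.001 -1.   ] w 0.647 g 0.0 F [-0.1 -1.1  0.3] q [ 0.3  -0.11  1.94 -0.    1.3  -1.41]
cup [-131.1  -33.   107.6] Fcup [-0.2 -1.1  0.3]
scene [[507.2, -453.8, 52.6, 16.6, -88.7], [531.1, -453.2, 51.6, 12.2, -89.0], [516.1, -239.1, 52.7, 36.4, -89.2]]
[(22, 113, 129), (21, 70, 102), (21, 70, 102), (18, 73, 70), (16, 72, 60), (17, 78, 62), (17, 78, 59)]
[(22, 133, 146), (21, 121, 126), (21, 121, 126), (21, 94, 81), (17, 84, 61), (16, 70, 62), (17, 84, 64)]
[(23, 139, 147), (22, 141, 141), (21, 131, 142), (22, 121, 114), (20, 73, 70), (20, 73, 70), (16, 70, 62)]
top [[509.4, -450.7, 47.4, 17.9, 85.8], [516.7, -236.9, 52.1, 35.4, 88.9], [530.3, -452.3, 48.1, 8.9, 88.9]]
[(7, 137, 84), (7, 141, 83), (7, 133, 86), (7, 133, 86), (9, 143, 84), (8, 138, 87), (7, 142, 88)]
[(8, 142, 86), (8, 142, 86), (8, 139, 86), (8, 145, 86), (8, 139, 86), (8, 142, 88), (8, 141, 85)]
[(10, 84, 70), (15, 81, 57), (11, 74, 72), (13, 86, 71), (10, 71, 83), (9, 92, 86), (8, 99, 100)]
turn [-1.000e-03  2.000e-03  2.176e+00] shift [-2.965  0.293 -0.024]
turn [0. 0. 0.] shift [0.    0.    0.813]
```

>>> send_rows([
  {"x": 0,"y": 0,"z": 0,"wx": 0,"wy": 0,"wz": 0.155,"hand": 0.3},
  {"x": 0,"y": 0,"z": 0,"wx": 0,"wy": 0,"wz": 0.155,"hand": 0.3},
  {"x": 0,"y": 0,"z": 0,"wx": 0,"wy": 0,"wz": 0.155,"hand": 0.3},
  {"x": 0,"y": 0,"z": 0,"wx": 0,"wy": 0,"wz": 0.155,"hand": 0.3},
  {"x": 0,"y": 0,"z": 0,"wx": 0,"wy": 0,"wz": 0.155,"hand": 0.3},
  {"x": 0,"y": 0,"z": 0,"wx": 0,"wy": 0,"wz": 0.155,"hand": 0.3},
  {"x": 0,"y": 0,"z": 0,"wx": 0,"wy": 0,"wz": 0.155,"hand": 0.3},
  {"x": 0,"y": 0,"z": 0,"wx": 0,"wy": 0,"wz": 0.155,"hand": 0.3},
  {"x": 0,"y": 0,"z": 0,"wx": 0,"wy": 0,"wz": 0.155,"hand": 0.3},
  {"x": 0,"y": 0,"z": 0,"wx": 0,"wy": 0,"wz": 0.155,"hand": 0.3},
])

```text
time: 28.8
tool_pos: [0.472, 0.2262, 0.1062]
tool_rot: [-0.0, 0.514, 0.858, 0.0]
contact_force: [-0.2, -0.1, 0.6]
gripper_width: 0.654
grasp_force: 0.0
```

>>> send_rows([
  {"x": 0,"y": 0,"z": 0,"wx": 0,"wy": 0,"wz": 0.155,"hand": 0.3},
  {"x": 0,"y": 0,"z": 0,"wx": 0,"wy": 0,"wz": 0.155,"hand": 0.3},
  {"x": 0,"y": 0,"z": 0,"wx": 0,"wy": 0,"wz": 0.155,"hand": 0.3},
  {"x": 0,"y": 0,"z": 0,"wx": 0,"wy": 0,"wz": 0.155,"hand": 0.3},
  {"x": -0.247,"y": 0.024,"z": 0,"wx": 0,"wy": 0,"wz": 0,"hand": 0.3},
  {"x": -0.247,"y": 0.024,"z": 0,"wx": 0,"wy": 0,"wz": 0,"hand": 0.3},
  {"x": -0.247,"y": 0.024,"z": 0,"wx": 0,"wy": 0,"wz": 0,"hand": 0.3},
  {"x": -0.247,"y": 0.024,"z": 0,"wx": 0,"wy": 0,"wz": 0,"hand": 0.3},
  {"x": -0.247,"y": 0.024,"z": 0,"wx": 0,"wy": 0,"wz": 0,"hand": 0.3},
  {"x": -0.247,"y": 0.024,"z": 0,"wx": 0,"wy": 0,"wz": 0,"hand": 0.3},
])

```text
time: 29.63
tool_pos: [0.4959, 0.0023, 0.1065]
tool_rot: [0.0, 0.703, 0.711, 0.0]
contact_force: [0.1, 0.1, -0.3]
gripper_width: 0.649
grasp_force: 0.0
```

>>> send_rows([
  {"x": -0.247,"y": 0.024,"z": 0,"wx": 0,"wy": 0,"wz": 0,"hand": 0.3},
  {"x": -0.247,"y": 0.024,"z": 0,"wx": 0,"wy": 0,"wz": 0,"hand": 0.3},
  {"x": -0.247,"y": 0.024,"z": 0,"wx": 0,"wy": 0,"wz": 0,"hand": 0.3},
  {"x": -0.247,"y": 0.024,"z": 0,"wx": 0,"wy": 0,"wz": 0,"hand": 0.3},
  {"x": -0.247,"y": 0.024,"z": 0,"wx": 0,"wy": 0,"wz": 0,"hand": 0.3},
  {"x": -0.247,"y": 0.024,"z": 0,"wx": 0,"wy": 0,"wz": 0,"hand": 0.3},
  {"x": 0,"y": 0,"z": 0.2,"wx": 0,"wy": 0,"wz": 0,"hand": 0.3},
  {"x": 0,"y": 0,"z": 0.2,"wx": 0,"wy": 0,"wz": 0,"hand": 0.3},
  {"x": 0,"y": 0,"z": 0.1,"wx": 0,"wy": 0,"wz": 0,"hand": 0.3},
  {"x": 0,"y": 0,"z": 0,"wx": 0,"wy": 0,"wz": 0,"hand": 0.3},
])

```text
time: 30.47
tool_pos: [0.5164, -0.2167, 0.0264]
tool_rot: [-0.004, 0.704, 0.71, -0.001]
contact_force: [0.1, -0.3, -0.6]
gripper_width: 0.649
grasp_force: 0.0
```

Run:
```python
from meas import *
st(); r=look("m")
for n in r: print(n,[b for b in boxes(n,r[n],(0,0,512,384)) if 400<b[0]<650 and b[1]<0])
plan((517,-223,-12,-1.571))
```

```text
t 30.5 p [ 516.4 -216.7   26.4] al -1.562 zax [-0.007  0.005 -1.   ] w 0.649 g 0.0 F [ 0.1 -0.3 -0.6] q [-0.53  0.09  1.9   0.    1.16 -0.54]
scene [[507.2, -453.8, 52.6, 16.6, -88.7], [531.1, -453.2, 51.6, 12.2, -89.0], [516.8, -243.0, 44.0, 36.6, 88.4]]
top [[509.4, -450.7, 47.4, 17.9, 85.8], [530.3, -452.3, 48.1, 8.9, 88.9], [515.0, -234.7, 94.1, 31.0, 59.3], [529.1, -314.0, 174.6, 15.4, -28.9], [566.6, -248.7, 174.2, 113.2, -30.5]]
turn [-0.001 -0.001  0.013] shift [-0.032 -0.016  0.286]
```

>>> send_rows([
  {"x": -0.032,"y": 0,"z": 0.15,"wx": 0,"wy": 0,"wz": 0.01,"hand": 0.3},
  {"x": 0,"y": 0,"z": 0.11,"wx": 0,"wy": 0,"wz": 0,"hand": 0.3},
  {"x": 0,"y": 0,"z": 0.026,"wx": 0,"wy": 0,"wz": 0,"hand": 0.3},
  {"x": 0,"y": 0,"z": 0,"wx": 0,"wy": 0,"wz": 0,"hand": 0.3},
  {"x": 0,"y": 0,"z": 0,"wx": 0,"wy": 0,"wz": 0,"hand": -0.4},
  {"x": 0,"y": 0,"z": 0,"wx": 0,"wy": 0,"wz": 0,"hand": -0.4},
  {"x": 0,"y": 0,"z": 0,"wx": 0,"wy": 0,"wz": 0,"hand": -0.4},
  {"x": 0,"y": 0,"z": 0,"wx": 0,"wy": 0,"wz": 0,"hand": -0.4},
  {"x": 0,"y": 0,"z": 0,"wx": 0,"wy": 0,"wz": 0,"hand": -0.4},
  {"x": 0,"y": 0,"z": 0,"wx": 0,"wy": 0,"wz": 0,"hand": -0.4},
])

```text
time: 31.4
tool_pos: [0.5213, -0.2242, -0.0091]
tool_rot: [0.002, 0.707, 0.708, 0.001]
contact_force: [-0.2, 0.9, 6.6]
gripper_width: 0.386
grasp_force: 60.2
```

Run:
```python
from meas import *
st(); s,p,R=cur()
plan((p[0]*1000,p[1]*1000,110,-1.571),(*cup(-95,25),110,PSI),(*cup(-95,25),-12,PSI),(*cup(-53,25),-12,PSI))
```

```text
t 31.4 p [ 521.3 -224.2   -9.1] al -1.569 zax [ 0.004 -0.002 -1.   ] w 0.386 g 60.2 F [-0.2  0.9  6.6] q [-0.54  0.15  1.9   0.    1.08 -0.54]
turn [0.005 0.002 0.002] shift [ 0.     0.    -0.794]
turn [ 0.     0.    -2.182] shift [-0.351  3.397  0.   ]
turn [0. 0. 0.] shift [0.    0.    0.813]
turn [0. 0. 0.] shift [-0.28  0.    0.  ]
```

>>> send_rows([
  {"x": 0,"y": 0,"z": -0.2,"wx": 0,"wy": 0,"wz": 0,"hand": -0.4},
  {"x": 0,"y": 0,"z": -0.2,"wx": 0,"wy": 0,"wz": 0,"hand": -0.4},
  {"x": 0,"y": 0,"z": -0.2,"wx": 0,"wy": 0,"wz": -0.156,"hand": -0.4},
  {"x": 0,"y": 0,"z": -0.2,"wx": 0,"wy": 0,"wz": -0.156,"hand": -0.4},
  {"x": 0,"y": 0,"z": 0,"wx": 0,"wy": 0,"wz": -0.156,"hand": -0.4},
  {"x": 0,"y": 0,"z": 0,"wx": 0,"wy": 0,"wz": -0.156,"hand": -0.4},
  {"x": 0,"y": 0,"z": 0,"wx": 0,"wy": 0,"wz": -0.156,"hand": -0.4},
  {"x": 0,"y": 0,"z": 0,"wx": 0,"wy": 0,"wz": -0.156,"hand": -0.4},
  {"x": 0,"y": 0,"z": 0,"wx": 0,"wy": 0,"wz": -0.156,"hand": -0.4},
  {"x": 0,"y": 0,"z": 0,"wx": 0,"wy": 0,"wz": -0.156,"hand": -0.4},
])

```text
time: 32.23
tool_pos: [0.5195, -0.2234, 0.1089]
tool_rot: [0.0, 0.287, 0.958, -0.0]
contact_force: [-0.7, -0.1, -1.1]
gripper_width: 0.389
grasp_force: 59.6
```

>>> send_rows([
  {"x": 0,"y": 0,"z": 0,"wx": 0,"wy": 0,"wz": -0.156,"hand": -0.4},
  {"x": 0,"y": 0,"z": 0,"wx": 0,"wy": 0,"wz": -0.156,"hand": -0.4},
  {"x": 0,"y": 0,"z": 0,"wx": 0,"wy": 0,"wz": -0.156,"hand": -0.4},
  {"x": 0,"y": 0,"z": 0,"wx": 0,"wy": 0,"wz": -0.156,"hand": -0.4},
  {"x": 0,"y": 0,"z": 0,"wx": 0,"wy": 0,"wz": -0.156,"hand": -0.4},
  {"x": 0,"y": 0,"z": 0,"wx": 0,"wy": 0,"wz": -0.156,"hand": -0.4},
  {"x": -0.025,"y": 0.242,"z": 0,"wx": 0,"wy": 0,"wz": 0,"hand": -0.4},
  {"x": -0.025,"y": 0.242,"z": 0,"wx": 0,"wy": 0,"wz": 0,"hand": -0.4},
  {"x": -0.025,"y": 0.242,"z": 0,"wx": 0,"wy": 0,"wz": 0,"hand": -0.4},
  {"x": -0.025,"y": 0.242,"z": 0,"wx": 0,"wy": 0,"wz": 0,"hand": -0.4},
])

```text
time: 33.07
tool_pos: [0.513, -0.0763, 0.1089]
tool_rot: [0.001, -0.072, 0.997, -0.0]
contact_force: [0.4, 0.2, 0.9]
gripper_width: 0.391
grasp_force: 59.6
```

>>> send_rows([
  {"x": -0.025,"y": 0.242,"z": 0,"wx": 0,"wy": 0,"wz": 0,"hand": -0.4},
  {"x": -0.025,"y": 0.242,"z": 0,"wx": 0,"wy": 0,"wz": 0,"hand": -0.4},
  {"x": -0.025,"y": 0.242,"z": 0,"wx": 0,"wy": 0,"wz": 0,"hand": -0.4},
  {"x": -0.025,"y": 0.242,"z": 0,"wx": 0,"wy": 0,"wz": 0,"hand": -0.4},
  {"x": -0.025,"y": 0.242,"z": 0,"wx": 0,"wy": 0,"wz": 0,"hand": -0.4},
  {"x": -0.025,"y": 0.242,"z": 0,"wx": 0,"wy": 0,"wz": 0,"hand": -0.4},
  {"x": -0.025,"y": 0.242,"z": 0,"wx": 0,"wy": 0,"wz": 0,"hand": -0.4},
  {"x": -0.025,"y": 0.242,"z": 0,"wx": 0,"wy": 0,"wz": 0,"hand": -0.4},
  {"x": -0.025,"y": 0.242,"z": 0,"wx": 0,"wy": 0,"wz": 0,"hand": -0.4},
  {"x": 0,"y": 0,"z": 0,"wx": 0,"wy": 0,"wz": 0,"hand": -0.4},
])

```text
time: 33.9
tool_pos: [0.4984, 0.2559, 0.1092]
tool_rot: [0.001, -0.076, 0.997, 0.001]
contact_force: [0.7, -0.3, -0.8]
gripper_width: 0.389
grasp_force: 59.7
```

Run:
```python
from meas import *
st();cst()
plan((*cup(-95,25),100,PSI),(*cup(-95,25),-9,PSI),(*cup(-53,25),-9,PSI))
```

```text
t 33.9 p [498.4 255.9 109.2] al 0.152 zax [ 0.001  0.003 -1.   ] w 0.389 g 59.7 F [ 0.7 -0.3 -0.8] q [ 0.34 -0.02  1.86  0.    1.3  -1.38]
cup [-101.9   -6.   109.2] Fcup [ 0.6 -0.4 -0.8]
turn [0.004 0.002 0.011] shift [-0.046  0.207  0.062]
turn [0. 0. 0.] shift [0.    0.    0.727]
turn [0. 0. 0.] shift [-0.28  0.    0.  ]
```

>>> send_rows([
  {"x": -0.046,"y": 0.107,"z": 0,"wx": 0,"wy": 0,"wz": 0.011,"hand": -0.4},
  {"x": 0,"y": 0.1,"z": 0,"wx": 0,"wy": 0,"wz": 0,"hand": -0.4},
  {"x": 0,"y": 0,"z": 0.2,"wx": 0,"wy": 0,"wz": 0,"hand": -0.4},
  {"x": 0,"y": 0,"z": 0.2,"wx": 0,"wy": 0,"wz": 0,"hand": -0.4},
  {"x": 0,"y": 0,"z": 0.2,"wx": 0,"wy": 0,"wz": 0,"hand": -0.4},
  {"x": 0,"y": 0,"z": 0.15,"wx": 0,"wy": 0,"wz": 0,"hand": -0.4},
  {"x": 0,"y": 0,"z": 0,"wx": 0,"wy": 0,"wz": 0,"hand": -0.4},
  {"x": 0,"y": 0,"z": 0,"wx": 0,"wy": 0,"wz": 0,"hand": -0.4},
  {"x": 0,"y": 0,"z": 0,"wx": 0,"wy": 0,"wz": 0,"hand": -0.4},
  {"x": 0,"y": 0,"z": 0,"wx": 0,"wy": 0,"wz": 0,"hand": -0.4},
])

```text
time: 34.73
tool_pos: [0.5029, 0.2827, -0.002]
tool_rot: [0.002, -0.069, 0.998, 0.0]
contact_force: [0.6, -0.2, 0.4]
gripper_width: 0.39
grasp_force: 59.7
```

Run:
```python
from meas import *
st();cst()
plan((*cup(-53,25),-9,PSI))
r=look("n")
for n in r: incup(n,r[n])
```

```text
t 34.7 p [502.9 282.7  -2. ] al 0.137 zax [ 0.003  0.001 -1.   ] w 0.39 g 59.7 F [ 0.6 -0.2  0.4] q [ 0.38  0.16  1.87 -0.    1.1  -1.32]
cup [-93.6  19.9  -2. ] Fcup [ 0.6 -0.3  0.4]
turn [ 0.001  0.004 -0.007] shift [-0.271  0.034  0.047]
scene min [-101.   26.] max [-79.  41.] 11
```

>>> send_rows([
  {"x": 0,"y": 0.034,"z": 0.03,"wx": 0,"wy": 0,"wz": -0.007,"hand": -0.4},
  {"x": 0,"y": 0,"z": 0.02,"wx": 0,"wy": 0,"wz": 0,"hand": -0.4},
  {"x": -0.06,"y": 0,"z": 0,"wx": 0,"wy": 0,"wz": 0,"hand": -0.4},
  {"x": -0.06,"y": 0,"z": 0,"wx": 0,"wy": 0,"wz": 0,"hand": -0.4},
  {"x": -0.06,"y": 0,"z": 0,"wx": 0,"wy": 0,"wz": 0,"hand": -0.4},
  {"x": -0.06,"y": 0,"z": 0,"wx": 0,"wy": 0,"wz": 0,"hand": -0.4},
  {"x": -0.031,"y": 0,"z": 0,"wx": 0,"wy": 0,"wz": 0,"hand": -0.4},
  {"x": 0,"y": 0,"z": 0,"wx": 0,"wy": 0,"wz": 0,"hand": -0.4},
  {"x": 0,"y": 0,"z": 0,"wx": 0,"wy": 0,"wz": 0,"hand": -0.4},
  {"x": 0,"y": 0,"z": 0,"wx": 0,"wy": 0,"wz": 0,"hand": -0.4},
])

```text
time: 35.67
tool_pos: [0.5427, 0.294, -0.0101]
tool_rot: [0.002, -0.072, 0.997, 0.001]
contact_force: [1.3, 1.0, 3.8]
gripper_width: 0.387
grasp_force: 60.5
```

Run:
```python
from meas import *
st();cst()
```

```text
t 35.7 p [542.7 294.  -10.1] al 0.143 zax [ 0.004  0.001 -1.   ] w 0.387 g 60.5 F [1.3 1.  3.8] q [ 0.38  0.26  1.78  0.    1.1  -1.34]
cup [-52.6  25.4 -10.1] Fcup [1.4 0.8 3.8]
```

>>> send_rows([
  {"x": 0,"y": 0,"z": 0,"wx": 0,"wy": 0,"wz": 0,"hand": 0.1},
  {"x": 0,"y": 0,"z": 0,"wx": 0,"wy": 0,"wz": 0,"hand": 0.1},
  {"x": 0,"y": 0,"z": 0,"wx": 0,"wy": 0,"wz": 0,"hand": 0.1},
  {"x": 0.155,"y": 0,"z": 0,"wx": 0,"wy": 0,"wz": 0,"hand": 0.1},
  {"x": 0.155,"y": 0,"z": -0.015,"wx": 0,"wy": 0,"wz": 0,"hand": 0.1},
  {"x": 0,"y": 0,"z": 0,"wx": 0,"wy": 0,"wz": 0,"hand": -1},
  {"x": 0,"y": 0,"z": 0,"wx": 0,"wy": -0.139,"wz": 0,"hand": -1},
  {"x": 0,"y": 0,"z": 0,"wx": 0,"wy": -0.139,"wz": 0,"hand": -1},
  {"x": 0,"y": 0,"z": 0,"wx": 0,"wy": -0.139,"wz": 0,"hand": -1},
  {"x": 0,"y": 0,"z": 0,"wx": 0,"wy": -0.139,"wz": 0,"hand": -1},
])

```text
time: 36.5
tool_pos: [0.4955, 0.2869, -0.0087]
tool_rot: [0.219, -0.07, 0.973, 0.016]
contact_force: [0.4, -1.2, -0.1]
gripper_width: 0.004
grasp_force: 0.0
```

>>> send_rows([
  {"x": 0,"y": 0,"z": 0,"wx": 0,"wy": 0,"wz": 0,"hand": -1},
  {"x": 0,"y": 0,"z": 0,"wx": 0,"wy": 0,"wz": 0,"hand": -1},
  {"x": -0.042,"y": 0,"z": 0.02,"wx": 0,"wy": 0,"wz": 0,"hand": -1},
  {"x": -0.042,"y": 0,"z": 0.02,"wx": 0,"wy": 0,"wz": 0,"hand": -1},
  {"x": -0.042,"y": 0,"z": 0.02,"wx": 0,"wy": 0,"wz": 0,"hand": -1},
  {"x": -0.042,"y": 0,"z": 0.02,"wx": 0,"wy": 0,"wz": 0,"hand": -1},
  {"x": -0.042,"y": 0,"z": 0.02,"wx": 0,"wy": 0,"wz": 0,"hand": -1},
  {"x": -0.042,"y": 0,"z": 0.02,"wx": 0,"wy": 0,"wz": 0,"hand": -1},
  {"x": 0,"y": 0,"z": 0,"wx": 0,"wy": 0,"wz": 0,"hand": -1},
  {"x": 0,"y": 0,"z": 0,"wx": 0,"wy": 0,"wz": 0,"hand": -1},
])

```text
time: 37.33
tool_pos: [0.5369, 0.2924, -0.0098]
tool_rot: [0.216, -0.069, 0.974, 0.015]
contact_force: [0.2, 0.0, -0.2]
gripper_width: 0.003
grasp_force: 0.0
```

Run:
```python
from meas import *
st();cst()
r=look("o")
for n in r: incup(n,r[n])
```

```text
t 37.3 p [536.9 292.4  -9.8] al 0.142 zax [ 0.418  0.06  -0.906] w 0.003 g 0.0 F [ 0.2  0.  -0.2] q [ 0.44  0.05  2.08 -0.22  0.61 -1.12]
cup [-58.6  24.6  -9.8] Fcup [ 0.2 -0.  -0.2]
scene min [-58.  -0.] max [-15.  18.] 21
scene min [-44.  26.] max [-22.  39.] 11
scene min [-28.  50.] max [-11.  86.] 18
top min [-59.   5.] max [-30.  41.] 30
```

>>> send_rows([
  {"x": -0.03,"y": 0,"z": 0.014,"wx": 0,"wy": 0,"wz": 0,"hand": -1},
  {"x": -0.03,"y": 0,"z": 0.014,"wx": 0,"wy": 0,"wz": 0,"hand": -1},
  {"x": -0.03,"y": 0,"z": 0.014,"wx": 0,"wy": 0,"wz": 0,"hand": -1},
  {"x": -0.03,"y": 0,"z": 0.014,"wx": 0,"wy": 0,"wz": 0,"hand": -1},
  {"x": -0.03,"y": 0,"z": 0.014,"wx": 0,"wy": 0,"wz": 0,"hand": -1},
  {"x": -0.01,"y": 0,"z": 0.005,"wx": 0,"wy": 0,"wz": 0,"hand": -1},
  {"x": -0.01,"y": 0,"z": 0.005,"wx": 0,"wy": 0,"wz": 0,"hand": -1},
  {"x": -0.01,"y": 0,"z": 0.005,"wx": 0,"wy": 0,"wz": 0,"hand": -1},
  {"x": 0,"y": 0,"z": 0,"wx": 0,"wy": 0,"wz": 0,"hand": -1},
  {"x": 0,"y": 0,"z": 0,"wx": 0,"wy": 0,"wz": 0,"hand": -1},
])

```text
time: 38.27
tool_pos: [0.5658, 0.2967, -0.01]
tool_rot: [0.216, -0.07, 0.974, 0.015]
contact_force: [0.3, -0.8, 0.7]
gripper_width: -0.002
grasp_force: 0.0
```

Run:
```python
from meas import *
st();cst()
r=look("p")
for n in r: incup(n,r[n])
```

```text
t 38.3 p [565.8 296.7 -10. ] al 0.143 zax [ 0.418  0.06  -0.906] w -0.002 g 0.0 F [ 0.3 -0.8  0.7] q [ 0.42  0.1   2.01 -0.2   0.61 -1.15]
cup [-29.3  24.7 -10. ] Fcup [ 0.2 -0.8  0.7]
scene min [-28.   2.] max [-15.  16.] 8
```

>>> send_rows([
  {"x": -0.007,"y": 0,"z": 0.003,"wx": 0,"wy": 0,"wz": 0,"hand": -1},
  {"x": -0.007,"y": 0,"z": 0.003,"wx": 0,"wy": 0,"wz": 0,"hand": -1},
  {"x": -0.007,"y": 0,"z": 0.003,"wx": 0,"wy": 0,"wz": 0,"hand": -1},
  {"x": -0.007,"y": 0,"z": 0.003,"wx": 0,"wy": 0,"wz": 0,"hand": -1},
  {"x": 0,"y": 0,"z": 0,"wx": 0,"wy": 0,"wz": 0,"hand": -1},
  {"x": 0,"y": 0,"z": 0,"wx": 0,"wy": 0,"wz": 0,"hand": -1},
  {"x": 0,"y": 0,"z": 0,"wx": 0,"wy": 0,"wz": 0,"hand": -1},
  {"x": 0,"y": 0,"z": 0,"wx": 0,"wy": 0,"wz": 0,"hand": -1},
  {"x": 0,"y": 0,"z": 0,"wx": 0,"wy": 0,"wz": 0,"hand": -1},
  {"x": 0,"y": 0,"z": 0,"wx": 0,"wy": 0,"wz": 0,"hand": -1},
])

```text
time: 39.2
tool_pos: [0.5678, 0.297, -0.0106]
tool_rot: [0.213, -0.07, 0.974, 0.015]
contact_force: [-15.3, -3.0, 12.6]
gripper_width: 0.001
grasp_force: 9.5
```

Run:
```python
from meas import *
cst()
```

```text
cup [-27.3  24.8 -10.6] Fcup [-15.6  -0.8  12.6]
```

Box 2 stops at the same depth. Retreat and fetch the third.

>>> send_rows([
  {"x": 0.1,"y": 0,"z": -0.05,"wx": 0,"wy": 0,"wz": 0,"hand": -1},
  {"x": 0.18,"y": 0,"z": -0.085,"wx": 0,"wy": 0,"wz": 0,"hand": -1},
  {"x": 0.18,"y": 0,"z": -0.085,"wx": 0,"wy": 0,"wz": 0,"hand": -1},
  {"x": 0,"y": 0,"z": -0.2,"wx": 0,"wy": 0.139,"wz": 0,"hand": 0.3},
  {"x": 0,"y": 0,"z": -0.2,"wx": 0,"wy": 0.139,"wz": 0,"hand": 0.3},
  {"x": 0,"y": 0,"z": -0.2,"wx": 0,"wy": 0.139,"wz": 0,"hand": 0.3},
  {"x": 0,"y": 0,"z": -0.2,"wx": 0,"wy": 0.139,"wz": 0,"hand": 0.3},
  {"x": 0,"y": 0,"z": 0,"wx": 0,"wy": 0,"wz": 0.155,"hand": 0.3},
  {"x": 0,"y": 0,"z": 0,"wx": 0,"wy": 0,"wz": 0.155,"hand": 0.3},
  {"x": 0,"y": 0,"z": 0,"wx": 0,"wy": 0,"wz": 0.155,"hand": 0.3},
])

```text
time: 40.03
tool_pos: [0.4643, 0.2822, 0.1069]
tool_rot: [0.001, 0.114, 0.993, 0.001]
contact_force: [-0.4, 0.6, -0.2]
gripper_width: 0.651
grasp_force: 0.0
```

>>> send_rows([
  {"x": 0,"y": 0,"z": 0,"wx": 0,"wy": 0,"wz": 0.155,"hand": 0.3},
  {"x": 0,"y": 0,"z": 0,"wx": 0,"wy": 0,"wz": 0.155,"hand": 0.3},
  {"x": 0,"y": 0,"z": 0,"wx": 0,"wy": 0,"wz": 0.155,"hand": 0.3},
  {"x": 0,"y": 0,"z": 0,"wx": 0,"wy": 0,"wz": 0.155,"hand": 0.3},
  {"x": 0,"y": 0,"z": 0,"wx": 0,"wy": 0,"wz": 0.155,"hand": 0.3},
  {"x": 0,"y": 0,"z": 0,"wx": 0,"wy": 0,"wz": 0.155,"hand": 0.3},
  {"x": 0,"y": 0,"z": 0,"wx": 0,"wy": 0,"wz": 0.155,"hand": 0.3},
  {"x": 0,"y": 0,"z": 0,"wx": 0,"wy": 0,"wz": 0.155,"hand": 0.3},
  {"x": 0,"y": 0,"z": 0,"wx": 0,"wy": 0,"wz": 0.155,"hand": 0.3},
  {"x": 0,"y": 0,"z": 0,"wx": 0,"wy": 0,"wz": 0.155,"hand": 0.3},
])

```text
time: 40.87
tool_pos: [0.4632, 0.2819, 0.1057]
tool_rot: [0.0, 0.662, 0.75, 0.0]
contact_force: [0.4, -0.5, -0.2]
gripper_width: 0.65
grasp_force: 0.0
```

Run:
```python
from meas import *
st(); r=look("q")
for n in r: print(n,[b for b in boxes(n,r[n],(0,0,512,384)) if 400<b[0]<650 and b[1]<0])
plan((518,-437,130,-1.571),(518,-437,-12,-1.571))
```

```text
t 40.9 p [463.2 281.9 105.7] al -1.446 zax [ 0.  0. -1.] w 0.65 g 0.0 F [ 0.4 -0.5 -0.2] q [ 0.41 -0.06  1.9  -0.    1.3   0.28]
scene [[508.3, -453.8, 52.6, 18.9, -88.4], [531.1, -453.2, 51.6, 12.2, -89.0]]
top [[509.4, -450.7, 47.4, 17.9, 85.8], [530.3, -452.3, 48.1, 8.9, 88.9]]
turn [0.    0.    0.168] shift [-4.793  0.367 -0.162]
turn [0. 0. 0.] shift [0.    0.    0.947]
```

>>> send_rows([
  {"x": 0,"y": 0,"z": -0.08,"wx": 0,"wy": 0,"wz": 0.084,"hand": 0.3},
  {"x": 0,"y": 0,"z": -0.08,"wx": 0,"wy": 0,"wz": 0.084,"hand": 0.3},
  {"x": -0.252,"y": 0.02,"z": 0,"wx": 0,"wy": 0,"wz": 0,"hand": 0.3},
  {"x": -0.252,"y": 0.02,"z": 0,"wx": 0,"wy": 0,"wz": 0,"hand": 0.3},
  {"x": -0.252,"y": 0.02,"z": 0,"wx": 0,"wy": 0,"wz": 0,"hand": 0.3},
  {"x": -0.252,"y": 0.02,"z": 0,"wx": 0,"wy": 0,"wz": 0,"hand": 0.3},
  {"x": -0.252,"y": 0.02,"z": 0,"wx": 0,"wy": 0,"wz": 0,"hand": 0.3},
  {"x": -0.252,"y": 0.02,"z": 0,"wx": 0,"wy": 0,"wz": 0,"hand": 0.3},
  {"x": -0.252,"y": 0.02,"z": 0,"wx": 0,"wy": 0,"wz": 0,"hand": 0.3},
  {"x": -0.252,"y": 0.02,"z": 0,"wx": 0,"wy": 0,"wz": 0,"hand": 0.3},
])

```text
time: 41.8
tool_pos: [0.4867, -0.0224, 0.13]
tool_rot: [0.0, 0.706, 0.708, 0.0]
contact_force: [0.8, -0.2, -1.1]
gripper_width: 0.649
grasp_force: 0.0
```

>>> send_rows([
  {"x": -0.252,"y": 0.02,"z": 0,"wx": 0,"wy": 0,"wz": 0,"hand": 0.3},
  {"x": -0.252,"y": 0.02,"z": 0,"wx": 0,"wy": 0,"wz": 0,"hand": 0.3},
  {"x": -0.252,"y": 0.02,"z": 0,"wx": 0,"wy": 0,"wz": 0,"hand": 0.3},
  {"x": -0.252,"y": 0.02,"z": 0,"wx": 0,"wy": 0,"wz": 0,"hand": 0.3},
  {"x": -0.252,"y": 0.02,"z": 0,"wx": 0,"wy": 0,"wz": 0,"hand": 0.3},
  {"x": -0.252,"y": 0.02,"z": 0,"wx": 0,"wy": 0,"wz": 0,"hand": 0.3},
  {"x": -0.252,"y": 0.02,"z": 0,"wx": 0,"wy": 0,"wz": 0,"hand": 0.3},
  {"x": -0.252,"y": 0.02,"z": 0,"wx": 0,"wy": 0,"wz": 0,"hand": 0.3},
  {"x": -0.252,"y": 0.02,"z": 0,"wx": 0,"wy": 0,"wz": 0,"hand": 0.3},
  {"x": -0.252,"y": 0.02,"z": 0,"wx": 0,"wy": 0,"wz": 0,"hand": 0.3},
])

```text
time: 42.63
tool_pos: [0.5162, -0.4006, 0.1295]
tool_rot: [0.0, 0.706, 0.708, 0.0]
contact_force: [0.3, 0.5, 0.6]
gripper_width: 0.651
grasp_force: 0.0
```

>>> send_rows([
  {"x": -0.24,"y": 0,"z": 0,"wx": 0,"wy": 0,"wz": 0,"hand": 0.3},
  {"x": 0,"y": 0,"z": 0,"wx": 0,"wy": 0,"wz": 0,"hand": 0.3},
  {"x": 0,"y": 0,"z": 0.2,"wx": 0,"wy": 0,"wz": 0,"hand": 0.3},
  {"x": 0,"y": 0,"z": 0.2,"wx": 0,"wy": 0,"wz": 0,"hand": 0.3},
  {"x": 0,"y": 0,"z": 0.2,"wx": 0,"wy": 0,"wz": 0,"hand": 0.3},
  {"x": 0,"y": 0,"z": 0.05,"wx": 0,"wy": 0,"wz": 0,"hand": 0.3},
  {"x": 0,"y": 0,"z": 0,"wx": 0,"wy": 0,"wz": 0,"hand": 0.3},
  {"x": 0,"y": 0,"z": 0,"wx": 0,"wy": 0,"wz": 0,"hand": 0.3},
  {"x": 0,"y": 0,"z": 0,"wx": 0,"wy": 0,"wz": 0,"hand": 0.3},
  {"x": 0,"y": 0,"z": 0,"wx": 0,"wy": 0,"wz": 0,"hand": 0.3},
])

```text
time: 43.47
tool_pos: [0.5179, -0.4359, 0.0353]
tool_rot: [0.002, 0.707, 0.707, -0.0]
contact_force: [0.0, 0.1, 0.9]
gripper_width: 0.649
grasp_force: 0.0
```

Run:
```python
from meas import *
st(); r=look("r")
for n in r: print(n,[b for b in boxes(n,r[n],(0,0,512,384)) if 400<b[0]<650 and b[1]<0])
plan((518,-437,-12,-1.571))
for n in r: incup(n,r[n])
cv2.imwrite('pics/r.png',cv2.resize(r['scene'][100:180,180:300],None,fx=5,fy=5,interpolation=2))
```

```text
t 43.5 p [ 517.9 -435.9   35.3] al -1.571 zax [ 0.003 -0.004 -1.   ] w 0.649 g 0.0 F [0.  0.1 0.9] q [-0.81  0.32  1.61 -0.    1.2  -0.81]
scene [[509.4, -460.3, 37.8, 19.1, 85.0], [530.0, -459.4, 39.1, 9.7, -89.0]]
top [[407.5, -369.9, 308.9, 59.2, -44.7], [524.5, -566.4, 173.3, 17.7, -44.9], [576.8, -514.8, 174.8, 117.5, -46.8]]
turn [ 0.003  0.003 -0.   ] shift [-0.01   0.004  0.311]
scene min [  18. -117.] max [  30. -105.] 8
scene min [ 13. -85.] max [ 30. -72.] 9
```

>>> send_rows([
  {"x": -0.01,"y": 0,"z": 0.15,"wx": 0,"wy": 0,"wz": 0,"hand": 0.3},
  {"x": 0,"y": 0,"z": 0.12,"wx": 0,"wy": 0,"wz": 0,"hand": 0.3},
  {"x": 0,"y": 0,"z": 0.03,"wx": 0,"wy": 0,"wz": 0,"hand": 0.3},
  {"x": 0,"y": 0,"z": 0,"wx": 0,"wy": 0,"wz": 0,"hand": 0.3},
  {"x": 0,"y": 0,"z": 0,"wx": 0,"wy": 0,"wz": 0,"hand": -0.4},
  {"x": 0,"y": 0,"z": 0,"wx": 0,"wy": 0,"wz": 0,"hand": -0.4},
  {"x": 0,"y": 0,"z": 0,"wx": 0,"wy": 0,"wz": 0,"hand": -0.4},
  {"x": 0,"y": 0,"z": 0,"wx": 0,"wy": 0,"wz": 0,"hand": -0.4},
  {"x": 0,"y": 0,"z": 0,"wx": 0,"wy": 0,"wz": 0,"hand": -0.4},
  {"x": 0,"y": 0,"z": 0,"wx": 0,"wy": 0,"wz": 0,"hand": -0.4},
])

```text
time: 44.4
tool_pos: [0.5174, -0.4371, -0.0108]
tool_rot: [0.002, 0.707, 0.707, -0.0]
contact_force: [-0.1, 0.7, 5.7]
gripper_width: 0.394
grasp_force: 60.3
```

Run:
```python
from meas import *
st(); s,p,R=cur()
plan((p[0]*1000,p[1]*1000,110,-1.571),(*cup(-95,-23),110,PSI),(*cup(-95,-23),-10,PSI))
```

```text
t 44.4 p [ 517.4 -437.1  -10.8] al -1.572 zax [ 0.002 -0.002 -1.   ] w 0.394 g 60.3 F [-0.1  0.7  5.7] q [-0.81  0.38  1.62  0.    1.13 -0.81]
turn [ 0.003  0.003 -0.001] shift [ 0.     0.    -0.805]
turn [ 0.     0.    -2.182] shift [-0.579  4.478  0.   ]
turn [0. 0. 0.] shift [0.  0.  0.8]
```

View pics/r.png

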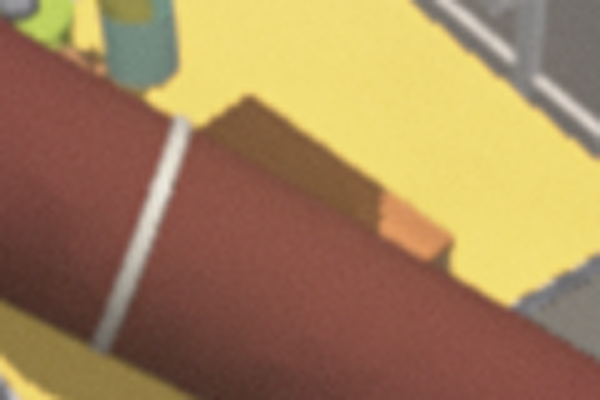

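The arm hides the cupboard in this view. The third box is gripped (0.394, 60 N), so carry it to bay 1.

>>> send_rows([
  {"x": 0,"y": 0,"z": -0.2,"wx": 0,"wy": 0,"wz": 0,"hand": -0.4},
  {"x": 0,"y": 0,"z": -0.2,"wx": 0,"wy": 0,"wz": 0,"hand": -0.4},
  {"x": 0,"y": 0,"z": -0.2,"wx": 0,"wy": 0,"wz": -0.156,"hand": -0.4},
  {"x": 0,"y": 0,"z": -0.2,"wx": 0,"wy": 0,"wz": -0.156,"hand": -0.4},
  {"x": 0,"y": 0,"z": 0,"wx": 0,"wy": 0,"wz": -0.156,"hand": -0.4},
  {"x": 0,"y": 0,"z": 0,"wx": 0,"wy": 0,"wz": -0.156,"hand": -0.4},
  {"x": 0,"y": 0,"z": 0,"wx": 0,"wy": 0,"wz": -0.156,"hand": -0.4},
  {"x": 0,"y": 0,"z": 0,"wx": 0,"wy": 0,"wz": -0.156,"hand": -0.4},
  {"x": 0,"y": 0,"z": 0,"wx": 0,"wy": 0,"wz": -0.156,"hand": -0.4},
  {"x": 0,"y": 0,"z": 0,"wx": 0,"wy": 0,"wz": -0.156,"hand": -0.4},
])

```text
time: 45.23
tool_pos: [0.5161, -0.4358, 0.1068]
tool_rot: [-0.0, 0.289, 0.957, 0.0]
contact_force: [0.5, 0.1, 0.3]
gripper_width: 0.395
grasp_force: 59.8
```

>>> send_rows([
  {"x": 0,"y": 0,"z": 0,"wx": 0,"wy": 0,"wz": -0.156,"hand": -0.4},
  {"x": 0,"y": 0,"z": 0,"wx": 0,"wy": 0,"wz": -0.156,"hand": -0.4},
  {"x": 0,"y": 0,"z": 0,"wx": 0,"wy": 0,"wz": -0.156,"hand": -0.4},
  {"x": 0,"y": 0,"z": 0,"wx": 0,"wy": 0,"wz": -0.156,"hand": -0.4},
  {"x": 0,"y": 0,"z": 0,"wx": 0,"wy": 0,"wz": -0.156,"hand": -0.4},
  {"x": 0,"y": 0,"z": 0,"wx": 0,"wy": 0,"wz": -0.156,"hand": -0.4},
  {"x": -0.032,"y": 0.248,"z": 0,"wx": 0,"wy": 0,"wz": 0,"hand": -0.4},
  {"x": -0.032,"y": 0.248,"z": 0,"wx": 0,"wy": 0,"wz": 0,"hand": -0.4},
  {"x": -0.032,"y": 0.248,"z": 0,"wx": 0,"wy": 0,"wz": 0,"hand": -0.4},
  {"x": -0.032,"y": 0.248,"z": 0,"wx": 0,"wy": 0,"wz": 0,"hand": -0.4},
])

```text
time: 46.07
tool_pos: [0.5135, -0.2844, 0.1067]
tool_rot: [-0.0, -0.071, 0.997, 0.0]
contact_force: [1.0, -0.1, -0.2]
gripper_width: 0.392
grasp_force: 59.8
```

>>> send_rows([
  {"x": -0.032,"y": 0.248,"z": 0,"wx": 0,"wy": 0,"wz": 0,"hand": -0.4},
  {"x": -0.032,"y": 0.248,"z": 0,"wx": 0,"wy": 0,"wz": 0,"hand": -0.4},
  {"x": -0.032,"y": 0.248,"z": 0,"wx": 0,"wy": 0,"wz": 0,"hand": -0.4},
  {"x": -0.032,"y": 0.248,"z": 0,"wx": 0,"wy": 0,"wz": 0,"hand": -0.4},
  {"x": -0.032,"y": 0.248,"z": 0,"wx": 0,"wy": 0,"wz": 0,"hand": -0.4},
  {"x": -0.032,"y": 0.248,"z": 0,"wx": 0,"wy": 0,"wz": 0,"hand": -0.4},
  {"x": -0.032,"y": 0.248,"z": 0,"wx": 0,"wy": 0,"wz": 0,"hand": -0.4},
  {"x": -0.032,"y": 0.248,"z": 0,"wx": 0,"wy": 0,"wz": 0,"hand": -0.4},
  {"x": -0.032,"y": 0.248,"z": 0,"wx": 0,"wy": 0,"wz": 0,"hand": -0.4},
  {"x": -0.032,"y": 0.248,"z": 0,"wx": 0,"wy": 0,"wz": 0,"hand": -0.4},
])

```text
time: 46.9
tool_pos: [0.5077, 0.0908, 0.1072]
tool_rot: [0.0, -0.072, 0.997, -0.0]
contact_force: [0.1, -0.4, -0.3]
gripper_width: 0.396
grasp_force: 59.8
```

>>> send_rows([
  {"x": -0.032,"y": 0.248,"z": 0,"wx": 0,"wy": 0,"wz": 0,"hand": -0.4},
  {"x": -0.032,"y": 0.248,"z": 0,"wx": 0,"wy": 0,"wz": 0,"hand": -0.4},
  {"x": -0.032,"y": 0.248,"z": 0,"wx": 0,"wy": 0,"wz": 0,"hand": -0.4},
  {"x": 0,"y": 0.2,"z": 0,"wx": 0,"wy": 0,"wz": 0,"hand": -0.4},
  {"x": 0,"y": 0,"z": 0,"wx": 0,"wy": 0,"wz": 0,"hand": -0.4},
  {"x": 0,"y": 0,"z": 0,"wx": 0,"wy": 0,"wz": 0,"hand": -0.4},
  {"x": 0,"y": 0,"z": 0,"wx": 0,"wy": 0,"wz": 0,"hand": -0.4},
  {"x": 0,"y": 0,"z": 0,"wx": 0,"wy": 0,"wz": 0,"hand": -0.4},
  {"x": 0,"y": 0,"z": 0,"wx": 0,"wy": 0,"wz": 0,"hand": -0.4},
  {"x": 0,"y": 0,"z": 0,"wx": 0,"wy": 0,"wz": 0,"hand": -0.4},
])

```text
time: 47.73
tool_pos: [0.5025, 0.2302, 0.1072]
tool_rot: [-0.0, -0.071, 0.997, -0.0]
contact_force: [-0.4, 0.4, -0.1]
gripper_width: 0.393
grasp_force: 59.9
```

Run:
```python
from meas import *
st();cst()
plan((*cup(-95,-23),108,PSI),(*cup(-95,-23),-10,PSI),(*cup(-53,-23),-10,PSI))
```

```text
t 47.7 p [502.5 230.2 107.2] al 0.142 zax [-0. -0. -1.] w 0.393 g 59.9 F [-0.4  0.4 -0.1] q [ 0.29 -0.03  1.88 -0.    1.3  -1.42]
cup [-101.5  -32.1  107.2] Fcup [-0.3  0.5 -0.1]
turn [-0.    -0.    -0.001] shift [-0.043  0.06  -0.005]
turn [0. 0. 0.] shift [0.    0.    0.787]
turn [0. 0. 0.] shift [-0.28  0.    0.  ]
```

>>> send_rows([
  {"x": -0.043,"y": 0.06,"z": 0,"wx": 0,"wy": 0,"wz": 0,"hand": -0.4},
  {"x": 0,"y": 0,"z": 0.2,"wx": 0,"wy": 0,"wz": 0,"hand": -0.4},
  {"x": 0,"y": 0,"z": 0.2,"wx": 0,"wy": 0,"wz": 0,"hand": -0.4},
  {"x": 0,"y": 0,"z": 0.2,"wx": 0,"wy": 0,"wz": 0,"hand": -0.4},
  {"x": 0,"y": 0,"z": 0.13,"wx": 0,"wy": 0,"wz": 0,"hand": -0.4},
  {"x": 0,"y": 0,"z": 0.05,"wx": 0,"wy": 0,"wz": 0,"hand": -0.4},
  {"x": 0,"y": 0,"z": 0,"wx": 0,"wy": 0,"wz": 0,"hand": -0.4},
  {"x": 0,"y": 0,"z": 0,"wx": 0,"wy": 0,"wz": 0,"hand": -0.4},
  {"x": 0,"y": 0,"z": 0,"wx": 0,"wy": 0,"wz": 0,"hand": -0.4},
  {"x": 0,"y": 0,"z": 0,"wx": 0,"wy": 0,"wz": 0,"hand": -0.4},
])

```text
time: 48.57
tool_pos: [0.5082, 0.2413, -0.0091]
tool_rot: [0.001, -0.072, 0.997, 0.0]
contact_force: [-0.0, 0.4, 0.3]
gripper_width: 0.393
grasp_force: 59.9
```

Run:
```python
from meas import *
st();cst()
plan((*cup(-53,-23),-11.5,PSI))
```

```text
t 48.6 p [508.2 241.3  -9.1] al 0.143 zax [ 0.001  0.001 -1.   ] w 0.393 g 59.9 F [-0.   0.4  0.3] q [ 0.31  0.14  1.91  0.    1.09 -1.4 ]
cup [-94.3 -21.8  -9.1] Fcup [0.  0.4 0.3]
turn [0.    0.002 0.001] shift [-0.275 -0.008  0.016]
```

>>> send_rows([
  {"x": -0.055,"y": -0.007,"z": 0.01,"wx": 0,"wy": 0,"wz": 0,"hand": -0.4},
  {"x": -0.055,"y": 0,"z": 0.005,"wx": 0,"wy": 0,"wz": 0,"hand": -0.4},
  {"x": -0.055,"y": 0,"z": 0,"wx": 0,"wy": 0,"wz": 0,"hand": -0.4},
  {"x": -0.055,"y": 0,"z": 0,"wx": 0,"wy": 0,"wz": 0,"hand": -0.4},
  {"x": -0.055,"y": 0,"z": 0,"wx": 0,"wy": 0,"wz": 0,"hand": -0.4},
  {"x": 0,"y": 0,"z": 0,"wx": 0,"wy": 0,"wz": 0,"hand": -0.4},
  {"x": 0,"y": 0,"z": 0,"wx": 0,"wy": 0,"wz": 0,"hand": -0.4},
  {"x": 0,"y": 0,"z": 0,"wx": 0,"wy": 0,"wz": 0,"hand": 0.1},
  {"x": 0,"y": 0,"z": 0,"wx": 0,"wy": 0,"wz": 0,"hand": 0.1},
  {"x": 0,"y": 0,"z": 0,"wx": 0,"wy": 0,"wz": 0,"hand": 0.1},
])

```text
time: 49.4
tool_pos: [0.548, 0.2458, -0.0123]
tool_rot: [-0.0, -0.072, 0.997, -0.0]
contact_force: [-0.1, 0.9, -0.1]
gripper_width: 0.554
grasp_force: 0.0
```

>>> send_rows([
  {"x": 0.155,"y": 0,"z": 0,"wx": 0,"wy": 0,"wz": 0,"hand": 0.1},
  {"x": 0.155,"y": 0,"z": -0.02,"wx": 0,"wy": 0,"wz": 0,"hand": 0.1},
  {"x": 0,"y": 0,"z": 0,"wx": 0,"wy": 0,"wz": 0,"hand": -1},
  {"x": 0,"y": 0,"z": 0,"wx": 0,"wy": -0.139,"wz": 0,"hand": -1},
  {"x": 0,"y": 0,"z": 0,"wx": 0,"wy": -0.139,"wz": 0,"hand": -1},
  {"x": 0,"y": 0,"z": 0,"wx": 0,"wy": -0.139,"wz": 0,"hand": -1},
  {"x": 0,"y": 0,"z": 0,"wx": 0,"wy": -0.139,"wz": 0,"hand": -1},
  {"x": 0,"y": 0,"z": 0,"wx": 0,"wy": 0,"wz": 0,"hand": -1},
  {"x": 0,"y": 0,"z": 0,"wx": 0,"wy": 0,"wz": 0,"hand": -1},
  {"x": 0,"y": 0,"z": 0,"wx": 0,"wy": 0,"wz": 0,"hand": -1},
])

```text
time: 50.23
tool_pos: [0.504, 0.2398, -0.0076]
tool_rot: [0.216, -0.07, 0.974, 0.016]
contact_force: [0.1, 0.9, 0.5]
gripper_width: -0.0
grasp_force: 0.0
```

Run:
```python
from meas import *
st();cst()
r=look("s")
for n in r: incup(n,r[n])
```

```text
t 50.2 p [504.  239.8  -7.6] al 0.144 zax [ 0.419  0.061 -0.906] w -0.0 g 0.0 F [0.1 0.9 0.5] q [ 0.36 -0.1   2.21 -0.16  0.6  -1.24]
cup [-98.7 -22.8  -7.6] Fcup [0.3 0.9 0.5]
scene min [-64. -49.] max [-13. -12.] 39
scene min [-28.   2.] max [-12.  40.] 21
scene min [-28.  50.] max [-14.  86.] 17
top min [-66. -42.] max [-29.  -6.] 38
```

>>> send_rows([
  {"x": -0.038,"y": 0,"z": 0.02,"wx": 0,"wy": 0,"wz": 0,"hand": -1},
  {"x": -0.038,"y": 0,"z": 0.02,"wx": 0,"wy": 0,"wz": 0,"hand": -1},
  {"x": -0.038,"y": 0,"z": 0.02,"wx": 0,"wy": 0,"wz": 0,"hand": -1},
  {"x": -0.038,"y": 0,"z": 0.02,"wx": 0,"wy": 0,"wz": 0,"hand": -1},
  {"x": -0.038,"y": 0,"z": 0.02,"wx": 0,"wy": 0,"wz": 0,"hand": -1},
  {"x": -0.038,"y": 0,"z": 0.018,"wx": 0,"wy": 0,"wz": 0,"hand": -1},
  {"x": -0.038,"y": 0,"z": 0.018,"wx": 0,"wy": 0,"wz": 0,"hand": -1},
  {"x": -0.038,"y": 0,"z": 0.018,"wx": 0,"wy": 0,"wz": 0,"hand": -1},
  {"x": -0.038,"y": 0,"z": 0.018,"wx": 0,"wy": 0,"wz": 0,"hand": -1},
  {"x": 0,"y": 0,"z": 0,"wx": 0,"wy": 0,"wz": 0,"hand": -1},
])

```text
time: 51.17
tool_pos: [0.5606, 0.2477, -0.0102]
tool_rot: [0.217, -0.07, 0.974, 0.016]
contact_force: [0.5, 0.6, 0.4]
gripper_width: -0.004
grasp_force: 0.0
```

```bash
python3 -c "
from meas import *
cst()"
```

```text
cup [-41.5 -23.  -10.2] Fcup [0.6 0.5 0.4]
```

>>> send_rows([
  {"x": -0.013,"y": 0,"z": 0.006,"wx": 0,"wy": 0,"wz": 0,"hand": -1},
  {"x": -0.013,"y": 0,"z": 0.006,"wx": 0,"wy": 0,"wz": 0,"hand": -1},
  {"x": -0.013,"y": 0,"z": 0.006,"wx": 0,"wy": 0,"wz": 0,"hand": -1},
  {"x": -0.013,"y": 0,"z": 0.006,"wx": 0,"wy": 0,"wz": 0,"hand": -1},
  {"x": -0.013,"y": 0,"z": 0.006,"wx": 0,"wy": 0,"wz": 0,"hand": -1},
  {"x": -0.013,"y": 0,"z": 0.006,"wx": 0,"wy": 0,"wz": 0,"hand": -1},
  {"x": -0.007,"y": 0,"z": 0.003,"wx": 0,"wy": 0,"wz": 0,"hand": -1},
  {"x": -0.007,"y": 0,"z": 0.003,"wx": 0,"wy": 0,"wz": 0,"hand": -1},
  {"x": -0.007,"y": 0,"z": 0.003,"wx": 0,"wy": 0,"wz": 0,"hand": -1},
  {"x": 0,"y": 0,"z": 0,"wx": 0,"wy": 0,"wz": 0,"hand": -1},
])

```text
time: 52.0
tool_pos: [0.5741, 0.2497, -0.0109]
tool_rot: [0.215, -0.07, 0.974, 0.015]
contact_force: [-7.8, -0.9, 7.0]
gripper_width: -0.002
grasp_force: 5.2
```

```bash
python3 -c "
from meas import *
cst()"
```

```text
cup [-27.8 -22.9 -10.9] Fcup [-7.8  0.2  7. ]
```

>>> send_rows([
  {"x": 0.1,"y": 0,"z": -0.05,"wx": 0,"wy": 0,"wz": 0,"hand": -1},
  {"x": 0.18,"y": 0,"z": -0.085,"wx": 0,"wy": 0,"wz": 0,"hand": -1},
  {"x": 0.18,"y": 0,"z": -0.085,"wx": 0,"wy": 0,"wz": 0,"hand": -1},
  {"x": 0,"y": 0,"z": -0.2,"wx": 0,"wy": 0.139,"wz": 0,"hand": 0},
  {"x": 0,"y": 0,"z": -0.2,"wx": 0,"wy": 0.139,"wz": 0,"hand": 0},
  {"x": 0,"y": 0,"z": -0.2,"wx": 0,"wy": 0.139,"wz": 0,"hand": 0},
  {"x": 0,"y": 0,"z": -0.2,"wx": 0,"wy": 0.139,"wz": 0,"hand": 0},
  {"x": 0,"y": 0,"z": 0,"wx": 0,"wy": 0,"wz": 0.155,"hand": 0},
  {"x": 0,"y": 0,"z": 0,"wx": 0,"wy": 0,"wz": 0.155,"hand": 0},
  {"x": 0,"y": 0,"z": 0,"wx": 0,"wy": 0,"wz": 0.155,"hand": 0},
])

```text
time: 52.83
tool_pos: [0.4692, 0.2345, 0.1053]
tool_rot: [0.002, 0.114, 0.994, 0.001]
contact_force: [0.5, 0.8, -0.2]
gripper_width: 0.498
grasp_force: 0.0
```

>>> send_rows([
  {"x": 0,"y": 0,"z": 0,"wx": 0,"wy": 0,"wz": 0.155,"hand": 0},
  {"x": 0,"y": 0,"z": 0,"wx": 0,"wy": 0,"wz": 0.155,"hand": 0},
  {"x": 0,"y": 0,"z": 0,"wx": 0,"wy": 0,"wz": 0.155,"hand": 0},
  {"x": 0,"y": 0,"z": 0,"wx": 0,"wy": 0,"wz": 0.155,"hand": 0},
  {"x": 0,"y": 0,"z": 0,"wx": 0,"wy": 0,"wz": 0.155,"hand": 0},
  {"x": 0,"y": 0,"z": 0,"wx": 0,"wy": 0,"wz": 0.155,"hand": 0},
  {"x": 0,"y": 0,"z": 0,"wx": 0,"wy": 0,"wz": 0.155,"hand": 0},
  {"x": 0,"y": 0,"z": 0,"wx": 0,"wy": 0,"wz": 0.155,"hand": 0},
  {"x": 0,"y": 0,"z": 0,"wx": 0,"wy": 0,"wz": 0.155,"hand": 0},
  {"x": 0,"y": 0,"z": 0,"wx": 0,"wy": 0,"wz": 0.155,"hand": 0},
])

```text
time: 53.67
tool_pos: [0.4681, 0.2343, 0.1041]
tool_rot: [0.001, 0.661, 0.75, 0.001]
contact_force: [-0.4, -0.3, -0.1]
gripper_width: 0.496
grasp_force: 0.0
```

Run:
```python
from meas import *
st(); r=look("t")
for n in r: incup(n,r[n])
plan((384.5,75.7,107,-1.436),(384.5,75.7,21,-1.436))
```

```text
t 53.7 p [468.1 234.3 104.1] al -1.445 zax [ 0.003  0.    -1.   ] w 0.496 g 0.0 F [-0.4 -0.3 -0.1] q [ 0.32 -0.1   1.95 -0.    1.29  0.2 ]
scene min [-29. -47.] max [-12. -11.] 20
scene min [-28.  -0.] max [-12.  40.] 22
scene min [-28.  50.] max [-15.  64.] 8
top min [ 15. -45.] max [ 22. -31.] 8
turn [ 0.004  0.    -0.004] shift [-0.973 -0.694 -0.019]
turn [0. 0. 0.] shift [0.    0.    0.573]
```

All three boxes end at the same depth (red edge at x ≈ −28), so the row is even. Now regrip the handle.

>>> send_rows([
  {"x": -0.195,"y": -0.139,"z": 0,"wx": 0,"wy": 0,"wz": 0,"hand": 0},
  {"x": -0.195,"y": -0.139,"z": 0,"wx": 0,"wy": 0,"wz": 0,"hand": 0},
  {"x": -0.195,"y": -0.139,"z": 0,"wx": 0,"wy": 0,"wz": 0,"hand": 0},
  {"x": -0.195,"y": -0.139,"z": 0,"wx": 0,"wy": 0,"wz": 0,"hand": 0},
  {"x": -0.195,"y": -0.139,"z": 0,"wx": 0,"wy": 0,"wz": 0,"hand": 0},
  {"x": 0,"y": 0,"z": 0,"wx": 0,"wy": 0,"wz": 0,"hand": 0},
  {"x": 0,"y": 0,"z": 0,"wx": 0,"wy": 0,"wz": 0,"hand": 0},
  {"x": 0,"y": 0,"z": 0,"wx": 0,"wy": 0,"wz": 0,"hand": 0},
  {"x": 0,"y": 0,"z": 0,"wx": 0,"wy": 0,"wz": 0,"hand": 0},
  {"x": 0,"y": 0,"z": 0,"wx": 0,"wy": 0,"wz": 0,"hand": 0},
])

```text
time: 54.6
tool_pos: [0.3843, 0.0764, 0.1041]
tool_rot: [0.001, 0.658, 0.753, 0.001]
contact_force: [-0.2, -0.4, -1.3]
gripper_width: 0.498
grasp_force: 0.0
```

Run:
```python
from meas import *
st(); r=look("u")
for n in r: incup(n,r[n])
plan((384.5,75.7,21,-1.436))
```

```text
t 54.6 p [384.3  76.4 104.1] al -1.437 zax [ 0.002  0.    -1.   ] w 0.498 g 0.0 F [-0.2 -0.4 -1.3] q [ 0.01 -0.48  2.24  0.    1.37 -0.13]
scene min [-29. -47.] max [-12. -10.] 21
scene min [-28.  -0.] max [-12.  34.] 16
turn [ 0.003  0.    -0.001] shift [-0.004  0.002  0.553]
```

>>> send_rows([
  {"x": 0,"y": 0,"z": 0.19,"wx": 0,"wy": 0,"wz": 0,"hand": 0},
  {"x": 0,"y": 0,"z": 0.19,"wx": 0,"wy": 0,"wz": 0,"hand": 0},
  {"x": 0,"y": 0,"z": 0.17,"wx": 0,"wy": 0,"wz": 0,"hand": 0},
  {"x": 0,"y": 0,"z": 0,"wx": 0,"wy": 0,"wz": 0,"hand": 0},
  {"x": 0,"y": 0,"z": 0,"wx": 0,"wy": 0,"wz": 0,"hand": -1},
  {"x": 0,"y": 0,"z": 0,"wx": 0,"wy": 0,"wz": 0,"hand": -1},
  {"x": 0,"y": 0,"z": 0,"wx": 0,"wy": 0,"wz": 0,"hand": -1},
  {"x": 0,"y": 0,"z": 0,"wx": 0,"wy": 0,"wz": 0,"hand": -1},
  {"x": 0,"y": 0,"z": 0,"wx": 0,"wy": 0,"wz": 0,"hand": -1},
  {"x": 0,"y": 0,"z": 0,"wx": 0,"wy": 0,"wz": 0,"hand": -1},
])

```text
time: 55.53
tool_pos: [0.3817, 0.0748, 0.0228]
tool_rot: [-0.001, 0.658, 0.753, -0.003]
contact_force: [-13.8, -3.2, 9.7]
gripper_width: 0.058
grasp_force: 59.0
```

```bash
cat > door.py <<'E'
from h import *
def th():
    s,p,R=cur(); H=np.array([573.9,144.6]); h=p[:2]*1000-H
    print("dist",np.linalg.norm(h).round(1),"phi",(np.arctan2(-h[0],h[1])-np.arctan2(42,200)-PSI).round(3))
E
python3 -c "
from door import *
st();th()"
```

```text
t 55.5 p [381.7  74.8  22.8] al -1.437 zax [-0.005 -0.002 -1.   ] w 0.058 g 59.0 F [-13.8  -3.2   9.7] q [ 0.   -0.35  2.3  -0.    1.2  -0.13]
dist 204.5 phi 1.569
```

>>> send_rows([
  {"x": 0.067,"y": -0.012,"z": 0,"wx": 0,"wy": 0,"wz": 0.064,"hand": -1},
  {"x": 0.134,"y": -0.021,"z": 0,"wx": 0,"wy": 0,"wz": 0.127,"hand": -1},
  {"x": 0.134,"y": -0.021,"z": 0,"wx": 0,"wy": 0,"wz": 0.127,"hand": -1},
  {"x": 0.134,"y": -0.021,"z": 0,"wx": 0,"wy": 0,"wz": 0.127,"hand": -1},
  {"x": 0.134,"y": -0.021,"z": 0,"wx": 0,"wy": 0,"wz": 0.127,"hand": -1},
  {"x": 0.134,"y": -0.021,"z": 0,"wx": 0,"wy": 0,"wz": 0.127,"hand": -1},
  {"x": 0.134,"y": -0.021,"z": 0,"wx": 0,"wy": 0,"wz": 0.127,"hand": -1},
  {"x": 0.134,"y": -0.021,"z": 0,"wx": 0,"wy": 0,"wz": 0.127,"hand": -1},
  {"x": 0.134,"y": -0.021,"z": 0,"wx": 0,"wy": 0,"wz": 0.127,"hand": -1},
  {"x": 0,"y": 0,"z": 0,"wx": 0,"wy": 0,"wz": 0,"hand": -1},
])

```text
time: 56.37
tool_pos: [0.3965, 0.2477, 0.0229]
tool_rot: [-0.004, 0.911, 0.413, -0.001]
contact_force: [-15.0, 7.6, 7.3]
gripper_width: 0.061
grasp_force: 61.6
```

```bash
python3 -c "
from door import *
st();th()"
```

```text
t 56.4 p [396.5 247.7  22.9] al -2.29 zax [-0.004  0.006 -1.   ] w 0.061 g 61.6 F [-15.    7.6   7.3] q [ 0.39 -0.13  2.12  0.01  1.15  1.11]
dist 205.2 phi 0.694
```

>>> send_rows([
  {"x": 0.134,"y": -0.021,"z": 0,"wx": 0,"wy": 0,"wz": 0.127,"hand": -1},
  {"x": 0.134,"y": -0.021,"z": 0,"wx": 0,"wy": 0,"wz": 0.127,"hand": -1},
  {"x": 0.134,"y": -0.021,"z": 0,"wx": 0,"wy": 0,"wz": 0.127,"hand": -1},
  {"x": 0.134,"y": -0.021,"z": 0,"wx": 0,"wy": 0,"wz": 0.127,"hand": -1},
  {"x": 0.134,"y": -0.021,"z": 0,"wx": 0,"wy": 0,"wz": 0.127,"hand": -1},
  {"x": 0.067,"y": -0.012,"z": 0,"wx": 0,"wy": 0,"wz": 0.064,"hand": -1},
  {"x": 0.033,"y": -0.006,"z": 0,"wx": 0,"wy": 0,"wz": 0.03,"hand": -1},
  {"x": 0,"y": 0,"z": 0,"wx": 0,"wy": 0,"wz": 0,"hand": -1},
  {"x": 0,"y": 0,"z": 0,"wx": 0,"wy": 0,"wz": 0,"hand": -1},
  {"x": 0,"y": 0,"z": 0,"wx": 0,"wy": 0,"wz": 0,"hand": -1},
])

```text
time: 57.2
tool_pos: [0.4804, 0.3272, 0.023]
tool_rot: [-0.004, 0.99, 0.14, 0.001]
contact_force: [-5.4, 11.6, -4.4]
gripper_width: 0.059
grasp_force: 60.3
```

```bash
python3 -c "
from door import *
st();th();cst()"
```

```text
t 57.2 p [480.4 327.2  23. ] al -2.86 zax [ 0.001  0.008 -1.   ] w 0.059 g 60.3 F [-5.4 11.6 -4.4] q [0.47 0.14 1.86 0.01 1.15 1.75]
dist 205.2 phi 0.123
cup [-109.6   67.1   23. ] Fcup [-3.7 12.3 -4.4]
```

>>> send_rows([
  {"x": 0.027,"y": -0.005,"z": 0,"wx": 0,"wy": 0,"wz": 0.026,"hand": -1},
  {"x": 0.027,"y": -0.005,"z": 0,"wx": 0,"wy": 0,"wz": 0.026,"hand": -1},
  {"x": 0.027,"y": -0.005,"z": 0,"wx": 0,"wy": 0,"wz": 0.026,"hand": -1},
  {"x": 0.027,"y": -0.005,"z": 0,"wx": 0,"wy": 0,"wz": 0.026,"hand": -1},
  {"x": 0.013,"y": -0.003,"z": 0,"wx": 0,"wy": 0,"wz": 0.013,"hand": -1},
  {"x": 0,"y": 0,"z": 0,"wx": 0,"wy": 0,"wz": 0,"hand": -1},
  {"x": 0,"y": 0,"z": 0,"wx": 0,"wy": 0,"wz": 0,"hand": -1},
  {"x": 0,"y": 0,"z": 0,"wx": 0,"wy": 0,"wz": 0,"hand": -1},
  {"x": 0,"y": 0,"z": 0,"wx": 0,"wy": 0,"wz": 0,"hand": -1},
  {"x": 0,"y": 0,"z": 0,"wx": 0,"wy": 0,"wz": 0,"hand": -1},
])

```text
time: 58.03
tool_pos: [0.4972, 0.3348, 0.023]
tool_rot: [-0.004, 0.996, 0.095, 0.001]
contact_force: [-4.9, 10.5, -4.9]
gripper_width: 0.058
grasp_force: 60.2
```

```bash
python3 -c "
from door import *
st();th();cst()"
```

```text
t 58.0 p [497.2 334.8  23. ] al -2.952 zax [ 0.002  0.007 -1.   ] w 0.058 g 60.2 F [-4.9 10.5 -4.9] q [0.47 0.17 1.81 0.01 1.15 1.84]
dist 205.1 phi 0.033
cup [-91.8  72.3  23. ] Fcup [-3.3 11.1 -4.9]
```

>>> send_rows([
  {"x": 0.013,"y": -0.003,"z": 0,"wx": 0,"wy": 0,"wz": 0.013,"hand": -1},
  {"x": 0.013,"y": -0.003,"z": 0,"wx": 0,"wy": 0,"wz": 0.013,"hand": -1},
  {"x": 0.013,"y": -0.003,"z": 0,"wx": 0,"wy": 0,"wz": 0.013,"hand": -1},
  {"x": 0,"y": 0,"z": 0,"wx": 0,"wy": 0,"wz": 0,"hand": -1},
  {"x": 0,"y": 0,"z": 0,"wx": 0,"wy": 0,"wz": 0,"hand": -1},
  {"x": 0,"y": 0,"z": 0,"wx": 0,"wy": 0,"wz": 0,"hand": -1},
  {"x": 0,"y": 0,"z": 0,"wx": 0,"wy": 0,"wz": 0,"hand": -1},
  {"x": 0,"y": 0,"z": 0,"wx": 0,"wy": 0,"wz": 0,"hand": -1},
  {"x": 0,"y": 0,"z": 0,"wx": 0,"wy": 0,"wz": 0,"hand": -1},
  {"x": 0,"y": 0,"z": 0,"wx": 0,"wy": 0,"wz": 0,"hand": -1},
])

```text
time: 58.87
tool_pos: [0.5029, 0.337, 0.023]
tool_rot: [-0.003, 0.997, 0.079, 0.001]
contact_force: [-3.5, 10.5, -5.7]
gripper_width: 0.056
grasp_force: 60.2
```

```bash
python3 -c "
from door import *
st();th();cst()"
```

```text
t 58.9 p [502.9 337.   23. ] al -2.983 zax [ 0.002  0.007 -1.   ] w 0.056 g 60.2 F [-3.5 10.5 -5.7] q [0.46 0.19 1.8  0.01 1.15 1.87]
dist 205.1 phi 0.004
cup [-85.9  73.6  23. ] Fcup [-2.  10.9 -5.7]
```

>>> send_rows([
  {"x": 0.013,"y": -0.003,"z": 0,"wx": 0,"wy": 0,"wz": 0.01,"hand": -1},
  {"x": 0.01,"y": -0.003,"z": 0,"wx": 0,"wy": 0,"wz": 0.01,"hand": -1},
  {"x": 0,"y": 0,"z": 0,"wx": 0,"wy": 0,"wz": 0,"hand": -1},
  {"x": 0,"y": 0,"z": 0,"wx": 0,"wy": 0,"wz": 0,"hand": -1},
  {"x": 0,"y": 0,"z": 0,"wx": 0,"wy": 0,"wz": 0,"hand": -1},
  {"x": 0,"y": 0,"z": 0,"wx": 0,"wy": 0,"wz": 0,"hand": -1},
  {"x": 0,"y": 0,"z": 0,"wx": 0,"wy": 0,"wz": 0,"hand": -1},
  {"x": 0,"y": 0,"z": 0,"wx": 0,"wy": 0,"wz": 0,"hand": -1},
  {"x": 0,"y": 0,"z": 0,"wx": 0,"wy": 0,"wz": 0,"hand": -1},
  {"x": 0,"y": 0,"z": 0,"wx": 0,"wy": 0,"wz": 0,"hand": -1},
])

```text
time: 59.7
tool_pos: [0.5062, 0.3382, 0.023]
tool_rot: [-0.003, 0.997, 0.072, 0.001]
contact_force: [-3.3, 9.0, -5.1]
gripper_width: 0.057
grasp_force: 60.2
```

```bash
python3 -c "
from door import *
st();th();cst()"
```

```text
t 59.7 p [506.2 338.2  23. ] al -2.998 zax [ 0.002  0.007 -1.   ] w 0.057 g 60.2 F [-3.3  9.  -5.1] q [0.46 0.19 1.79 0.01 1.15 1.89]
dist 205.1 phi -0.014
cup [-82.4  74.3  23. ] Fcup [-2.   9.4 -5.1]
```

>>> send_rows([
  {"x": 0.013,"y": -0.002,"z": 0,"wx": 0,"wy": 0,"wz": 0.01,"hand": -1},
  {"x": 0.013,"y": -0.002,"z": 0,"wx": 0,"wy": 0,"wz": 0.01,"hand": -1},
  {"x": 0,"y": 0,"z": 0,"wx": 0,"wy": 0,"wz": 0,"hand": -1},
  {"x": 0,"y": 0,"z": 0,"wx": 0,"wy": 0,"wz": 0,"hand": -1},
  {"x": 0,"y": 0,"z": 0,"wx": 0,"wy": 0,"wz": 0,"hand": -1},
  {"x": 0,"y": 0,"z": 0,"wx": 0,"wy": 0,"wz": 0,"hand": -1},
  {"x": 0,"y": 0,"z": 0,"wx": 0,"wy": 0,"wz": 0,"hand": -1},
  {"x": 0,"y": 0,"z": 0,"wx": 0,"wy": 0,"wz": 0,"hand": -1},
  {"x": 0,"y": 0,"z": 0,"wx": 0,"wy": 0,"wz": 0,"hand": -1},
  {"x": 0,"y": 0,"z": 0,"wx": 0,"wy": 0,"wz": 0,"hand": -1},
])

```text
time: 60.53
tool_pos: [0.5062, 0.3382, 0.0229]
tool_rot: [-0.002, 0.998, 0.064, -0.004]
contact_force: [-16.7, 4.8, 5.6]
gripper_width: 0.06
grasp_force: 61.4
```

```bash
python3 -c "
from door import *
st();th();cst()"
```

```text
t 60.5 p [506.2 338.2  22.9] al -3.013 zax [-0.007  0.003 -1.   ] w 0.06 g 61.4 F [-16.7   4.8   5.6] q [0.46 0.2  1.78 0.01 1.16 1.9 ]
dist 205.1 phi -0.014
cup [-82.4  74.3  22.9] Fcup [-15.9   7.1   5.6]
```

The door has hit its stop: 16 N and no further travel. Release, lift clear and check.

>>> send_rows([
  {"x": -0.008,"y": 0,"z": 0,"wx": 0,"wy": 0,"wz": 0,"hand": -1},
  {"x": 0,"y": 0,"z": 0,"wx": 0,"wy": 0,"wz": 0,"hand": 0},
  {"x": 0,"y": 0,"z": 0,"wx": 0,"wy": 0,"wz": 0,"hand": 0},
  {"x": 0,"y": 0,"z": 0,"wx": 0,"wy": 0,"wz": 0,"hand": 0},
  {"x": 0,"y": 0,"z": 0,"wx": 0,"wy": 0,"wz": 0,"hand": 0},
  {"x": 0,"y": 0,"z": -0.1,"wx": 0,"wy": 0,"wz": 0,"hand": 0},
  {"x": 0,"y": 0,"z": -0.2,"wx": 0,"wy": 0,"wz": 0,"hand": 0},
  {"x": 0,"y": 0,"z": -0.2,"wx": 0,"wy": 0,"wz": 0,"hand": 0},
  {"x": 0,"y": 0,"z": -0.2,"wx": 0,"wy": 0,"wz": 0,"hand": 0},
  {"x": 0,"y": 0,"z": -0.2,"wx": 0,"wy": 0,"wz": 0,"hand": 0},
])

```text
time: 61.37
tool_pos: [0.5096, 0.3356, 0.1588]
tool_rot: [-0.0, 0.998, 0.064, 0.002]
contact_force: [0.5, -0.1, -1.2]
gripper_width: 0.5
grasp_force: 0.0
```

>>> send_rows([
  {"x": -0.2,"y": -0.15,"z": 0,"wx": 0,"wy": 0,"wz": 0,"hand": 0},
  {"x": -0.2,"y": -0.15,"z": 0,"wx": 0,"wy": 0,"wz": 0,"hand": 0},
  {"x": -0.2,"y": -0.15,"z": 0,"wx": 0,"wy": 0,"wz": 0,"hand": 0},
  {"x": -0.2,"y": -0.15,"z": 0,"wx": 0,"wy": 0,"wz": 0,"hand": 0},
  {"x": -0.2,"y": -0.15,"z": 0,"wx": 0,"wy": 0,"wz": 0,"hand": 0},
  {"x": -0.2,"y": -0.15,"z": 0,"wx": 0,"wy": 0,"wz": 0,"hand": 0},
  {"x": 0,"y": -0.2,"z": 0,"wx": 0,"wy": 0,"wz": 0,"hand": 0},
  {"x": 0,"y": 0,"z": 0,"wx": 0,"wy": 0,"wz": 0,"hand": 0},
  {"x": 0,"y": 0,"z": 0,"wx": 0,"wy": 0,"wz": 0,"hand": 0},
  {"x": 0,"y": 0,"z": 0,"wx": 0,"wy": 0,"wz": 0,"hand": 0},
])

```text
time: 62.2
tool_pos: [0.3102, 0.4765, 0.1567]
tool_rot: [0.0, 0.998, 0.064, 0.002]
contact_force: [-0.2, -0.3, 0.3]
gripper_width: 0.497
grasp_force: 0.0
```

Run:
```python
from door import *
st(); r=look("z")
for n in r: print(n,edges(n,r[n],PSI,O,[(-50,-120,-50,60,54,-1,0)],10))
a=cv2.resize(r['top'][130:260,115:400],None,fx=2.7,fy=2.2,interpolation=2);b=cv2.resize(r['scene'][100:185,170:390],(a.shape[1],297),interpolation=2)
cv2.imwrite('pics/z.png',cv2.vconcat([a,b])[:600,:800])
```

```text
t 62.2 p [310.2 476.5 156.7] al -3.014 zax [ 0.003  0.    -1.   ] w 0.497 g 0.0 F [-0.2 -0.3  0.3] q [ 0.86 -0.04  1.8  -0.    1.38  2.31]
scene [(np.float64(0.7), np.float64(-0.003), 30)]
top [(np.float64(0.1), np.float64(-0.008), 30)]
```

View pics/z.png

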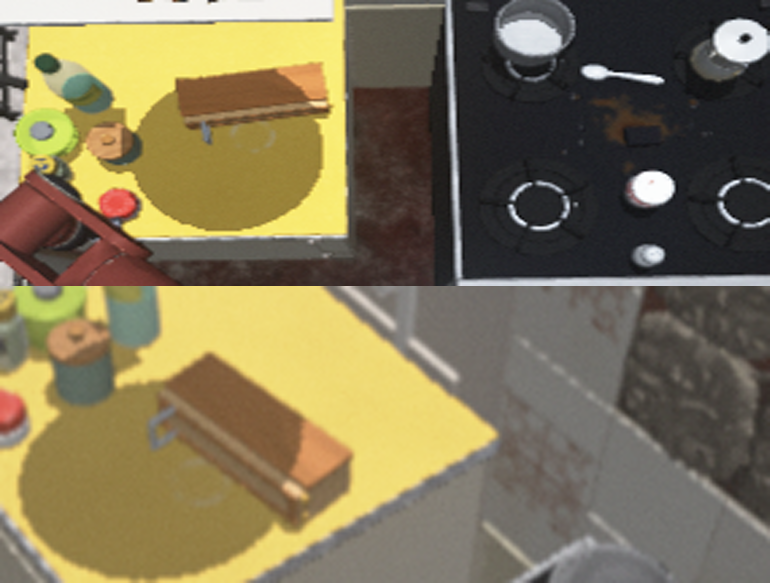

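The door is shut: its top edge matches the closed position to within 0.01 rad. The hob is clear except for the black decoy, and the bystanders are where they were. Handing in.

```bash
python3 -c "
from plant import job_done
print(job_done())"
```

```text
the job is handed in; nothing more can be done
None
```

All three match boxes are against the back wall in bays 1–3 and the door is shut. I handed the job in at about 62 s, with the other things left in place; the call returned no verdict.

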